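# Unlock the till's service cover with the flat driver

## Robot

A 7-joint arm with a two-finger parallel gripper is mounted at the origin on the work surface. World frame = base frame: x ahead of the robot, y to its left, z up, the work surface at z = 0. Lengths are in m, angles in rad, forces in N, time in s.
With the tool pointing down it reaches from about 0.425 to 0.825 m from the base axis. Payload 3.6 kg.
Tool frame: the origin (TCP) lies between the finger pads; the fingertips stand 19 mm ahead of it and the grasp point (between the pads) is the TCP; x points along the fingers, y is the direction in which the jaws open and shut, and the axes are right-handed (so a half turn about x gives the same grasp; the last joint's range is limited). The gripper opens to 93 mm and grips with 3 to 60 N. Pads are 15 mm wide; open, the fingers measure 128 mm over their backs; the gripper's body (75 mm by 188 mm) begins 65 mm behind the grasp point.
Start: joints at [-0.026, 0.615, -0.013, 1.423, 0.008, 1.103, -0.04], TCP at [0.65, 0, 0.238] pointing down, gripper open.
Joint ranges: [-3.12, 3.12], [-0.3, 2.06], [-1.34, 1.32], [0.26, 2.42], [-1.36, 4.5], [0.01, 1.98], [-2.84, 2.84]. Speed limits (rad/s): [2.79, 2.79, 3.14, 3.14, 3.14, 3.14, 3.14].

## Interface

Orientations are given as [roll, pitch, yaw] about the fixed x, y, z axes, in that order (R = Rz(yaw) Ry(pitch) Rx(roll)).
In Python, from bench import manip gives the robot as it stands.
- The arm moves only by the shell command python3 -m pendant 'ROWS'. ROWS is JSON, a list that holds one entry, the list of rows, each a list of 7 numbers: the shift along the tool's x, y, z in cm, then the turn, a rotation vector about the tool's x, y, z in degrees, then the closure, from 0 (fully open) to 1 (shut). A call has 1 to 8 rows; each row is the pose to reach, as a shift and turn from the pose commanded when the call began, along the tool's axes at that moment; what a row does not reach only later rows make up. A row lasts 1/12 s, in which the tool goes at most 41.7 mm and 7.16 degrees, less where a joint would pass 70% of its speed; a pose out of reach is approached as far as the arm can. A call with a gripper value outside its range is refused whole. The fingers move at their own pace and stop on an object; the grip force is fixed at half the most. Time passes only in rows, so rows that repeat a pose let the fingers close. It gives the time, the measured TCP pose, the force and the opening at its end, in the units of the state.
- manip.read_state(): the state, without advancing time (a new reading comes with each control period).
- manip.capture(name): name is "scene" or "side" or "wrist"; returns the picture (400x640x3 uint8, red, green, blue); there is no depth.
- manip.calibration(name): a dict with "fx", "fy", "cx", "cy" (pixels), "rvec" (rotation vector, rad) and "tvec" (3), from world to camera coordinates, as OpenCV has them; the wrist camera has in their place "mount" (4x4, takes a point from camera to tool coordinates, whose origin is the TCP and whose axes are the tool frame's). Camera axes: x right, y down, z forward; pixel columns grow to the right and rows downward; lengths in m; the calibration is good to about 2 mm. A picture is of the moment at which its call begins: read the wrist's pose just before it. calibration takes no time and is no camera call.
- manip.job_done(): hands the job in, once; it reports no verdict.
Trained networks look in the newest picture that a camera, given by its name, has taken for a name from the list of things; names that differ only in an ending like _2 or _b are one class to them, and where a whole thing is asked for, a point or a joint stands for the part that bears it (a point fixed in the world has none). Each returns a list of dicts, best first, with "p" (0 to 1); they miss things now and then, are a little off and sometimes report something else, mostly with a low value. They report only what shows in the picture. A call takes as long as a camera call. They do not tell look-alikes from the thing itself.
- manip.recognise(camera, query): "at" ([column, row] as shares, 0 to 1, of the picture: columns of its width, rows of its height, amid what is visible of it).
The state is a dict: "t": time; "joint_pos": joint angles; "joint_vel": joint speeds; "joint_torque": joint torques, N m; "ee_pos": TCP position; "tool_rot": TCP orientation; "wrist_force": force on the tool from outside, world axes, zero at the start; "torque": the same for the moment, N m; "gripper_width": finger opening in m.
Only numpy, scipy, OpenCV 4.12 (cv2) and the standard library are available. Lean on these libraries where they do the work, as an engineer would, in place of code of your own. Each camera call takes 0.05 s, during which the arm holds its last target.

## Task

Take the square-handled flat screwdriver from the wooden stand and use it to unlock the till's sloping service cover: turn both slotted quarter-turn fasteners anticlockwise all the way to their stops. Then put the screwdriver back upright in its hole in the stand and let go; touch the till only with the screwdriver, do not ram it, and leave the other things on the counter where they are.

Things in the scene. Friction and masses are not known exactly. Their poses are not given: they have to be found in the camera images.
- till: White till base, 250 x 250 mm, fixed, 98 mm high at the back. Origin at the centre of its underside; x points to its high rear, z up. Its front is a sloping deck 155 mm long, rising towards +x at 0.30 rad, with an aluminium cover plate: surface centre at (-45, 0, 66) mm, outward normal (-0.296, 0, 0.955). Two slotted fasteners stand 8 mm proud of the cover at y = +62 and -62 mm.
- cam_left (a joint): Turn of the fastener at the till's +y side, rad: 0 locked, 1.571 open (firm stop); grows anticlockwise seen looking at the cover. At 0 the slot runs up the slope (towards the till's rear), at 1.571 across it (along the till's y). Starts between 0.3 and 0.7. It resists with about 0.08 N m and stays where it is left. The blade has about 0.2 rad of play in the slot, so it must turn that much farther.
- cam_right (a joint): The same for the fastener at the till's -y side.
- seat_left (a point): Middle of the adjustment hole of the +y fastener, at the height of the fastener's face (till's axes). The fastener is a steel disc, 19 mm diameter, with a straight open-ended slot through its middle, 4.4 mm wide, 4 mm deep. Its middle sits anywhere up to 8 mm to either side of this point along the till's y (differs each time, not given; seen or felt), too stiff to push.
- seat_right (a point): The same for the -y fastener, which has its own offset. Each adjustment hole is a long round-ended hole, 26 mm wide and 42 long along the till's y, rimmed by a fixed 4 mm round dark steel bar that stands 3 mm above the fastener's face.
- stand: Fixed wooden tool stand, 60 x 150 x 70 mm (x, y, z), a 12 mm top board on two end walls. Origin at the centre of its underside, z up. Two through holes 19 mm in diameter in the top, at y = +45 and -45 mm.
- hole_a (a point): Centre of the mouth of the stand's hole at its +y end, 70 mm above the counter. One hole holds the flat screwdriver, the other the awl.
- hole_b (a point): The same at its -y end.
- driver_mid (a point): Centre of the square wooden handle, 24 x 24 mm, 50 mm long, of the loose flat screwdriver (0.12 kg) upright in one hole of the stand. z points up to the handle's top, the flats are parallel to x and y. Below the handle a round black collar, 34 mm diameter: top 24 mm, underside 30 mm below this point; the underside rests on the stand's top. The end of the blade is 88 mm below this point.
- driver: The same screwdriver; origin at the end of its blade, on the axis, z up. The blade is 12 mm wide along x, 2.8 mm thick along y and 14 mm long, on a round shank 7 mm in diameter.
- awl_mid (a point): A pointed awl with a round bulging handle 28 mm thick and the same black collar, standing in the stand's other hole; not to be used. The point is on its axis at mid-handle, 100 mm above the counter.
- weight: Brass balance weight with a small knob, 32 mm in diameter, 40 high; a bystander. Origin under its centre.
- label_a: Plain wooden label block 25 x 90 x 30 mm, left side; a bystander. Origin under its centre.
- label_b: Plain wooden label block 25 x 90 x 30 mm, right side; a bystander. Origin under its centre.
- jar: Glass jar with a black lid, 60 mm in diameter, 85 high; a bystander. Origin under its centre.
There are look-alikes about, which are no part of the job. Leave any red look-alike of the driver alone. There is more than one size of the stand; the job needs the smaller.

How it is judged:
By the outcome, as a careful person would: the job done as asked, in the order asked, and still so for the second after the job is handed in, with the robot touching nothing.
It also fails if it takes over 67 s, if anything falls off the work surface, if the arm or the gripper's body presses on something with over 40 N, if the wrist force passes 120 N, or if a joint passes its speed limit or range.

## Working session

There is one attempt and no reset: what is moved stays moved. The work goes in short steps, Python scripts to look and compute and a shell command to move; the robot and the scene stay as the last step left them, time stands still between calls to the robot, and variables do not carry over. Pictures are saved under pics/ and viewed, and the job is handed in when it is done.

```bash
ls; mkdir -p pics; python3 - <<'E'
from bench import manip
import cv2
for n in ["scene","side","wrist"]:
    im=manip.capture(n); cv2.imwrite(f"pics/{n}0.png",im[:,:,::-1])
    print(n,manip.calibration(n))
print(manip.read_state())
E
```

```text
pics
scene {'fx': 448.8543221320293, 'fy': 448.8543221320293, 'cx': 323.6632752446639, 'cy': 202.76139875220989, 'rvec': array([ 2.15232084,  0.7739557 , -0.39470401]), 'tvec': array([-0.42386993, -0.07452438,  1.32497526])}
side {'fx': 456.92362723707146, 'fy': 456.92362723707146, 'cx': 319.1222636047257, 'cy': 199.42902529085453, 'rvec': array([ 2.17533526, -0.61572143,  0.2659591 ]), 'tvec': array([-0.42264567,  0.25776898,  1.223297  ])}
wrist {'fx': 339.6614581927079, 'fy': 339.6614581927079, 'cx': 319.7977000413592, 'cy': 209.67493717758208, 'mount': array([[ 1.01339957e-03, -2.62242116e-01,  9.65001578e-01,
        -1.46088708e-01],
       [ 9.99999321e-01, -2.89721385e-04, -1.12888523e-03,
         7.29931188e-05],
       [ 5.75622845e-04,  9.65002067e-01,  2.62241645e-01,
        -7.20245332e-02],
       [ 0.00000000e+00,  0.00000000e+00,  0.00000000e+00,
         1.00000000e+00]])}
{'t': 0.15, 'joint_pos': array([-0.02649828,  0.61567699, -0.01261647,  1.42453693,  0.00810849,
        1.10338163, -0.04041855]), 'joint_vel': array([ 0.00070436, -0.00153244, -0.00108496, -0.00355206, -0.0002915 ,
        0.00082581,  0.00116303]), 'joint_torque': array([ 1.13936116e-03, -4.59350109e+01,  2.09416850e-01, -1.65943640e+01,
       -6.11101720e-02,  1.81601685e-02,  1.63591380e-04]), 'ee_pos': array([6.49431463e-01, 1.18122543e-05, 2.36758250e-01]), 'tool_rot': array([-1.55826478,  1.56884365, -3.12901357]), 'wrist_force': array([-0.152942  ,  0.34564344, -0.66127684]), 'torque': array([ 0.00821892, -0.05182692,  0.00767592]), 'gripper_width': 0.09289854719310242}
```

View pics/scene0.png

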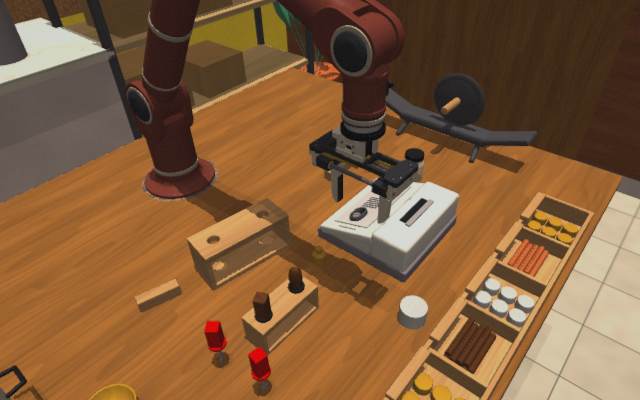

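View pics/side0.png

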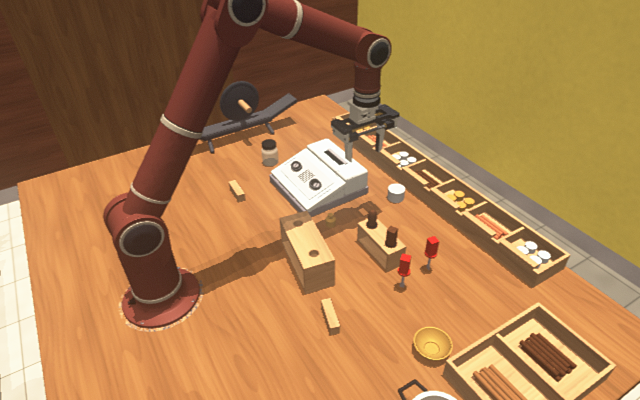

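View pics/wrist0.png

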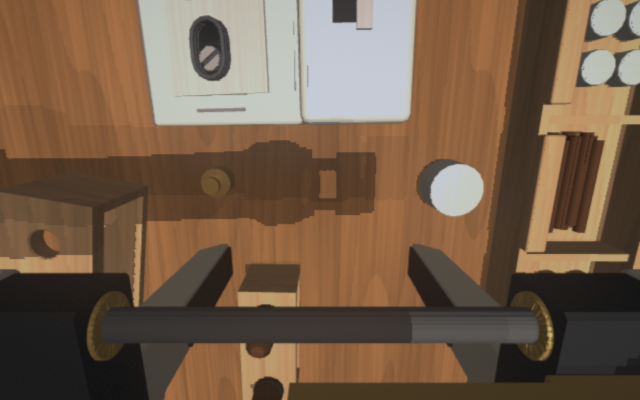

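```bash
cat > h.py <<'E'
from bench import manip
import numpy as np, cv2
from scipy.spatial.transform import Rotation as Ro
def st():
    s=manip.read_state(); return s
def tool(s=None):
    s=s or st(); R=Ro.from_euler('xyz',s['tool_rot']).as_matrix(); return R,np.array(s['ee_pos'])
def cam(name,s=None):
    """K, Rwc (cam->world), origin"""
    c=manip.calibration(name); K=np.array([[c['fx'],0,c['cx']],[0,c['fy'],c['cy']],[0,0,1]])
    if 'mount' in c:
        R,p=tool(s); M=c['mount']; return K,R@M[:3,:3],p+R@M[:3,3]
    R=cv2.Rodrigues(c['rvec'])[0]; return K,R.T,-R.T@c['tvec']
def ray(C,px):
    K,R,o=C; d=R@np.linalg.solve(K,[px[0],px[1],1]); return o,d/np.linalg.norm(d)
def onplane(C,px,z=0,n=(0,0,1),p0=None):
    o,d=ray(C,px); n=np.array(n,float); p0=np.array([0,0,z]) if p0 is None else p0
    return o+d*(n@(p0-o))/(n@d)
def proj(C,P):
    K,R,o=C; q=K@(R.T@(np.array(P)-o)); return q[:2]/q[2]
def tri(rs):
    A=np.zeros((3,3));b=np.zeros(3)
    for o,d in rs:
        M=np.eye(3)-np.outer(d,d);A+=M;b+=M@o
    X=np.linalg.solve(A,b); return X,[np.linalg.norm((np.eye(3)-np.outer(d,d))@(X-o)) for o,d in rs]
E
python3 - <<'E'
from h import *
for n in ["scene","side","wrist"]:
    for q in ["till","stand","driver_mid","awl_mid","weight","jar","label_a","seat_left","cam_left"]:
        try: r=manip.recognise(n,q)
        except Exception as e: print(q,e); continue
        print(n,q,[(round(x['p'],2),round(x['at'][0]*640),round(x['at'][1]*400)) for x in r])
for n in ["scene","side"]:
    im=cv2.imread(f"pics/{n}0.png")
    a=im[160:380,180:480] if n=="scene" else im[120:300,220:450]
    cv2.imwrite(f"pics/{n}0z.png",cv2.resize(a,None,fx=2.6,fy=2.6,interpolation=cv2.INTER_CUBIC))
E
```

```text
scene till [(0.61, 398, 227)]
scene stand [(0.73, 241, 239)]
scene driver_mid [(0.93, 216, 338), (0.8, 260, 364), (0.73, 261, 309)]
scene awl_mid [(0.88, 295, 282), (0.18, 259, 308)]
scene weight [(0.55, 319, 257), (0.27, 331, 171)]
scene jar [(0.82, 417, 158), (0.48, 261, 310)]
scene label_a [(0.67, 159, 297), (0.45, 331, 171)]
scene seat_left [(0.77, 395, 227)]
scene cam_left []
side till [(0.94, 322, 178)]
side stand [(0.77, 383, 246), (0.71, 372, 217), (0.64, 235, 188), (0.62, 309, 249)]
side driver_mid [(0.59, 401, 271), (0.58, 392, 239)]
side awl_mid [(0.67, 373, 221)]
side weight [(0.17, 390, 240)]
side jar [(0.96, 271, 155)]
side label_a [(0.68, 329, 317), (0.48, 237, 189), (0.16, 319, 176)]
side seat_left [(0.56, 319, 182)]
side cam_left [(0.48, 382, 247)]
wrist till [(0.65, 277, 59), (0.63, 271, 304)]
wrist stand [(0.96, 271, 303), (0.83, 79, 225)]
wrist driver_mid [(0.59, 269, 390)]
wrist awl_mid [(0.64, 258, 347)]
wrist weight [(0.75, 217, 186), (0.34, 271, 302)]
wrist jar []
wrist label_a []
wrist seat_left [(0.56, 277, 60)]
wrist cam_left []
```

View pics/scene0z.png

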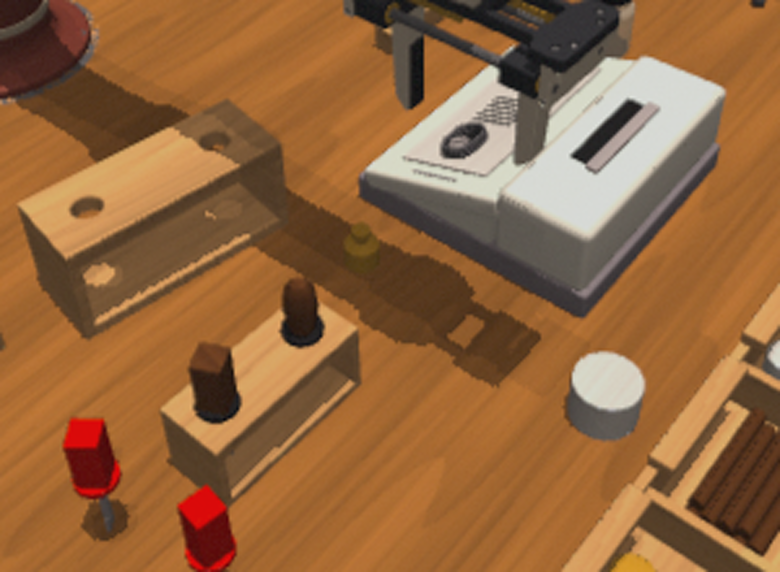

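View pics/side0z.png

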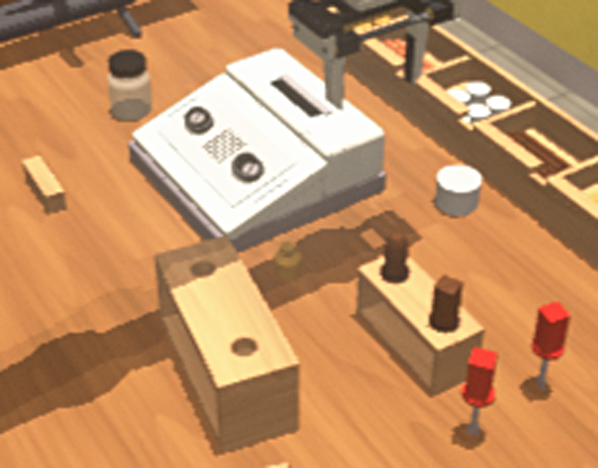

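```bash
python3 - <<'E'
from h import *
S,D=cam("scene"),cam("side")
for nm,a,b in [("driver",(261,307),(392,237)),("awl",(295,280),(372.5,219))]:
    print(nm,tri([ray(S,a),ray(D,b)]))
R,p=tool();print(R,p)
print(onplane(cam("wrist"),(217,186),0.03))
E
```

```text
driver (array([ 0.59181349, -0.22269658,  0.09634355]), [np.float64(0.001960676786045987), np.float64(0.0019606767860459533)])
awl (array([ 0.59365332, -0.13198072,  0.09279737]), [np.float64(0.0012913096390217468), np.float64(0.0012913096390217954)])
[[-2.30858068e-05  1.00000000e+00  1.39608801e-06]
 [ 4.39962883e-05  1.39710370e-06 -9.99999999e-01]
 [-9.99999999e-01 -2.30857454e-05 -4.39963205e-05]] [6.49983798e-01 2.11957566e-05 2.37645247e-01]
[0.54073941 0.00195093 0.03      ]
```

```bash
python3 - <<'E'
from h import *
S,D=cam("scene"),cam("side")
def z2(a): return (180+a[0]/2.6,160+a[1]/2.6)
def d2(a): return (220+a[0]/2.6,120+a[1]/2.6)
for nm,a,b in [("red1",(88,455),(481,378)),("red2",(207,530),(551,332)),("seatR",(463,140),(247,167)),("drvtop",(212,352),(449,287)),("awltop",(299,281),(399,237)),("drvcollar",(217,407),(444,320))]:
    print(nm,tri([ray(S,z2(a)),ray(D,d2(b))]))
print("L",onplane(D,d2((198,120)),.075),onplane(D,d2((247,167)),.075))
for P in ([0.088,0,0],[0,0,0],[.025,0,0],[-.025,0,0]):
    R,p=tool();print(proj(cam("wrist"),p+R@P))
E
python3 -m pendant '[[[0,-0.8,3.2,0,0,0,0],[0,-1.7,6.5,0,0,0,0],[0,-2.6,10.5,0,0,0,0],[0,-3.7,14.5,0,0,0,0],[0,-4.7,18.3,0,0,0,0],[0,-5.4,21,0,0,0,0],[0,-5.7,22.2,0,0,0,0],[0,-5.7,22.2,0,0,0,0]]]'
python3 - <<'E'
from h import *
s=st();im=manip.capture("wrist");cv2.imwrite("pics/w1.png",im[:,:,::-1]);print(s['ee_pos'],s['tool_rot'],s['t'],s['wrist_force'])
E
```

```text
red1 (array([ 0.56318898, -0.3138487 ,  0.08382642]), [np.float64(0.0025022591301290253), np.float64(0.0025022591301291142)])
red2 (array([ 0.66686496, -0.30029923,  0.08147369]), [np.float64(0.0026055173200080542), np.float64(0.0026055173200080703)])
seatR (array([0.55531605, 0.12803188, 0.06921789]), [np.float64(0.0018865880215621282), np.float64(0.0018865880215620918)])
drvtop (array([ 0.59176815, -0.21932462,  0.1217704 ]), [np.float64(0.0052628248841225045), np.float64(0.005262824884122697)])
awltop (array([ 0.59418603, -0.13100899,  0.12376836]), [np.float64(0.0035747618724335894), np.float64(0.003574761872433576)])
drvcollar (array([ 0.59314131, -0.22068468,  0.06915032]), [np.float64(0.0002558402903215134), np.float64(0.0002558402903216365)])
L [0.54899555 0.24120657 0.075     ] [0.55083813 0.11843546 0.075     ]
[320.08564119 220.9361611 ]
[320.04912429 275.95058593]
[320.06292631 255.15719116]
[320.03041617 304.13526323]
t: 2.17
ee_pos: [0.5915, -0.2264, 0.2377]
tool_rot: [-0.283, 1.568, -1.861]
wrist_force: [-0.3, 0.2, 0.2]
gripper_width: 0.0927
[ 0.59153824 -0.22642034  0.23766245] [-0.28289136  1.56826736 -1.86050189] 2.1667 [-0.30784482  0.21005353  0.19832888]
```

View pics/w1.png

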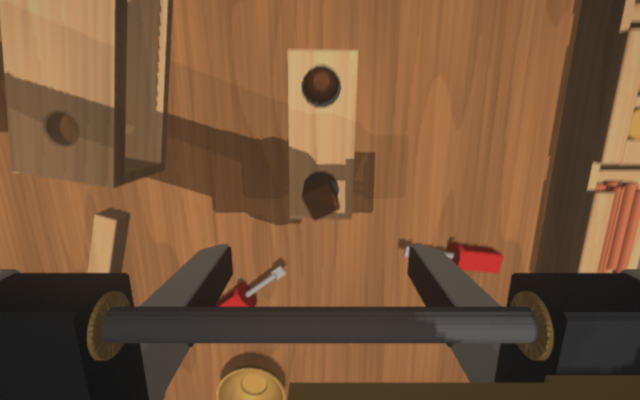

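```bash
python3 - <<'E'
from h import *
im=cv2.imread("pics/w1.png")[30:240,250:400]
g=np.clip((im/255.)**0.5*255,0,255).astype(np.uint8)
cv2.imwrite("pics/w1z.png",cv2.resize(g,None,fx=2.8,fy=2.8,interpolation=cv2.INTER_CUBIC))
s=st();s['ee_pos']=np.array([0.592,-0.2245,0.2377])
C=cam("wrist",s)
for nm,px,z in [("c1",(288,50),.07),("c2",(357,50),.07),("c3",(289,217),.07),("c4",(350,217),.07),]: print(nm,onplane(C,px,z))
E
```

```text
c1 [ 0.56507687 -0.09706805  0.07      ]
c2 [ 0.62366708 -0.09723447  0.07      ]
c3 [ 0.56202415 -0.24485615  0.07      ]
c4 [ 0.62076288 -0.24499904  0.07      ]
```

View pics/w1z.png

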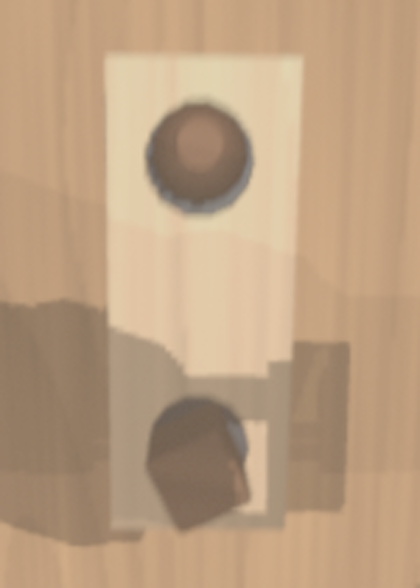

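```bash
python3 - <<'E'
from h import *
for k in range(1):
    s=st();C=cam("wrist",s);print(s['ee_pos'])
    print(onplane(C,(320.7,201.8),.125), proj(C,[.592,-.220,.125]))
    # collar: visible arc centre approx
    im=manip.capture("wrist"); s=st()
    print(s['ee_pos'])
E
```

```text
[ 0.59289408 -0.22238409  0.23757948]
[ 0.59340896 -0.21417332  0.125     ] [318.92837145 208.97933027]
[ 0.59379029 -0.2196785   0.23754417]
```

```bash

python3 -m pendant '[[[0,0,0,-6,0,0,0],[0,0,0,-12,0,0,0],[0,0,0,-19,0,0,0],[0,0,0,-26,0,0,0],[0,0,0,-26,0,0,0],[0,0,0,-26,0,0,0]]]'
python3 - <<'E'
from h import *
for i in range(2):
    s=st();im=manip.capture("wrist");print(s['ee_pos'],s['t'],np.abs(s['joint_vel']).max())
R,p=tool(s);print(R)
cv2.imwrite("pics/w2.png",im[:,:,::-1])
C=cam("wrist",s);print(onplane(C,(320,200),.125))
g=cv2.imread("pics/w2.png")[100:260,220:420]
g=np.clip((g/255.)**0.5*255,0,255).astype(np.uint8)
cv2.imwrite("pics/w2z.png",cv2.resize(g,None,fx=3.5,fy=3.5,interpolation=cv2.INTER_CUBIC))
E
```

```text
t: 2.77
ee_pos: [0.5941, -0.2187, 0.2377]
tool_rot: [2.406, 1.568, 1.291]
wrist_force: [-0.4, 0.2, 0.0]
gripper_width: 0.093
[ 0.59410722 -0.21866612  0.23765706] 2.7667 0.023901881502645904
[ 0.59390282 -0.21933227  0.23763149] 2.8167 0.017849892356660374
[[ 4.25539651e-04  8.98442859e-01  4.39090250e-01]
 [ 1.59011364e-03  4.39089127e-01 -8.98442102e-01]
 [-9.99998645e-01  1.08052614e-03 -1.24177641e-03]]
[ 0.58940083 -0.21056176  0.125     ]
```

View pics/w2z.png

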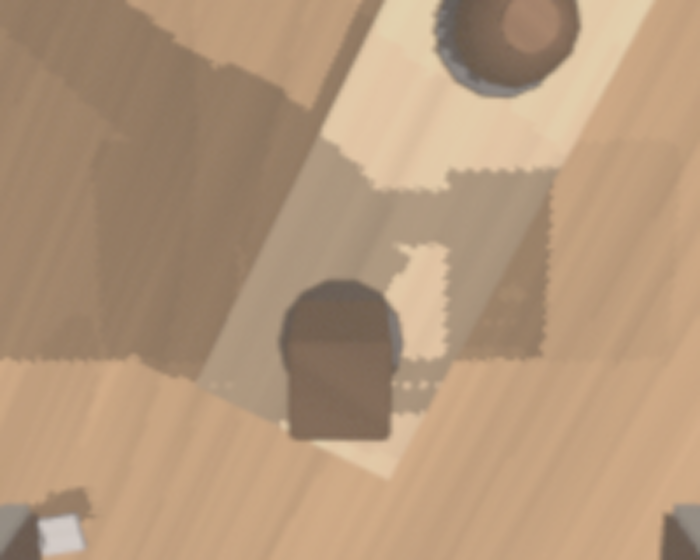

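```bash
python3 - <<'E'
from h import *
s=st();C=cam("wrist",s);R,p=tool(s);print(p)
for px,z in (((317.1,211.4),.125),((317.4,196.9),.076)):
    P=onplane(C,px,z); print(P,R.T@(P-p))
E
```

```text
[ 0.59367031 -0.22001324  0.23768127]
[ 0.59116203 -0.22064606  0.125     ] [ 0.11267983 -0.00261174 -0.00044324]
[ 0.59086626 -0.22027812  0.076     ] [ 0.16168009 -0.00275094 -0.00086517]
```

```bash

python3 -m pendant '[[[2.5,-0.2,-0.1,0,0,0,0],[5.5,-0.2,-0.1,0,0,0,0],[8.5,-0.2,-0.1,0,0,0,0],[11,-0.2,-0.1,0,0,0,0],[12.7,-0.2,-0.1,0,0,0,0],[13.5,-0.2,-0.1,0,0,0,0],[13.7,-0.2,-0.1,0,0,0,0],[13.7,-0.2,-0.1,0,0,0,0]]]'
python3 - <<'E'
from h import *
s=st();im=manip.capture("wrist");print(s['ee_pos'],s['t'],np.abs(s['joint_vel']).max())
cv2.imwrite("pics/w3.png",im[:,:,::-1])
s=st();print(s['ee_pos'])
im=manip.capture("side");cv2.imwrite("pics/s3.png",im[100:300,220:470,::-1].repeat(3,0).repeat(3,1))
E
```

```text
t: 3.53
ee_pos: [0.5912, -0.2216, 0.1008]
tool_rot: [1.56, 1.571, 0.443]
wrist_force: [-0.1, 0.0, 1.2]
gripper_width: 0.0932
[ 0.59118008 -0.22158191  0.10075233] 3.5333 0.024792678909137843
[ 0.59166553 -0.221844    0.10160244]
```

View pics/w3.png

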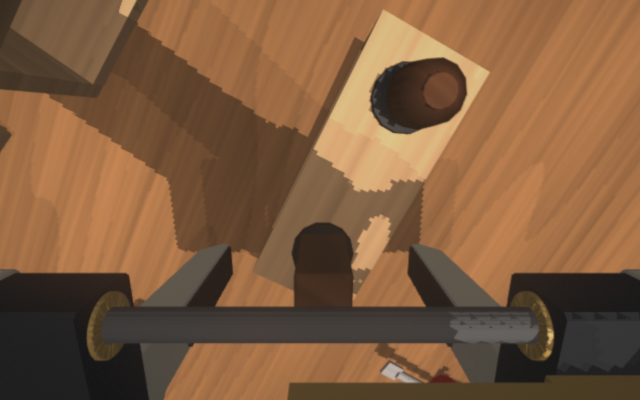

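View pics/s3.png

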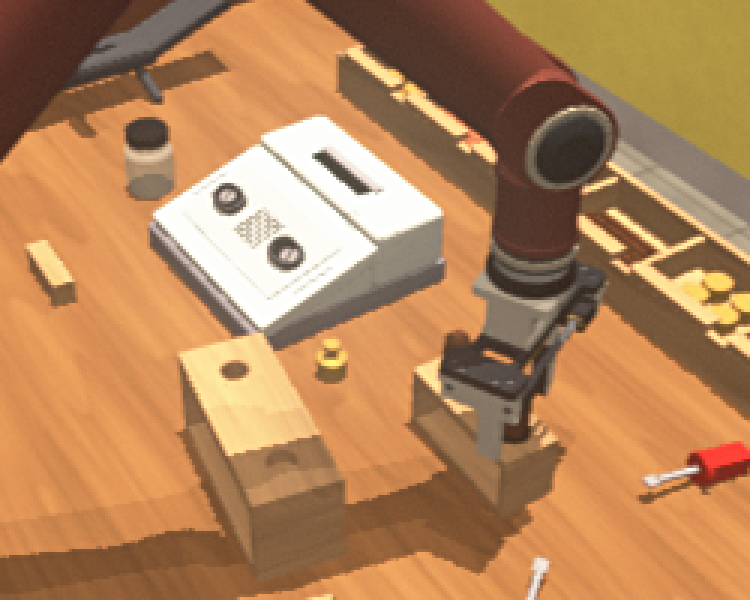

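```bash

python3 -m pendant '[[[0,0,0,0,0,0,1],[0,0,0,0,0,0,1],[0,0,0,0,0,0,1],[0,0,0,0,0,0,1],[0,0,0,0,0,0,1],[0,0,0,0,0,0,1]]]'
python3 -m pendant '[[[0,0,0,0,0,0,1],[0,0,0,0,0,0,1],[0,0,0,0,0,0,1]]]'
python3 - <<'E'
from h import *
s=st();im=manip.capture("wrist");print(s['ee_pos'],s['t'],np.abs(s['joint_vel']).max(),s['tool_rot'],s['wrist_force'])
cv2.imwrite("pics/w4.png",im[:,:,::-1])
E
```

```text
t: 4.13
ee_pos: [0.5908, -0.222, 0.1008]
tool_rot: [1.078, 1.571, -0.039]
wrist_force: [0.1, -1.0, -0.2]
gripper_width: 0.0578
t: 4.38
ee_pos: [0.5907, -0.2219, 0.1006]
tool_rot: [-2.541, 1.571, 2.625]
wrist_force: [-0.3, -0.6, -0.2]
gripper_width: 0.0375
[ 0.59072205 -0.22194804  0.10055482] 4.3833 0.003536137253531656 [-2.54089151  1.57060514  2.62530341] [-0.33202604 -0.55704739 -0.21898353]
```

View pics/w4.png

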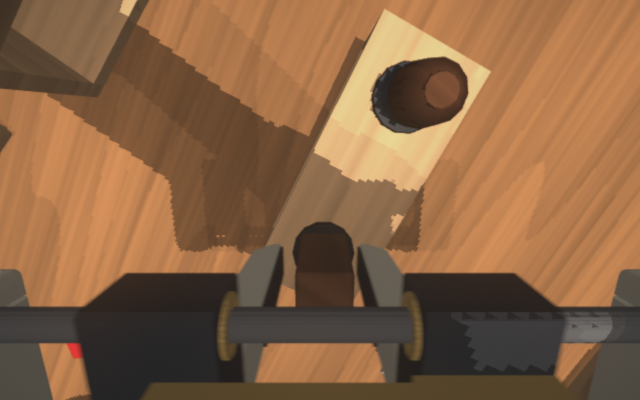

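```bash

python3 -m pendant '[[[0,0,0,0,0,0,1],[0,0,0,0,0,0,1],[0,0,0,0,0,0,1],[0,0,0,0,0,0,1],[0,0,0,0,0,0,1]]]'
python3 - <<'E'
from h import *
s=st();print(s['ee_pos'],s['t'],s['gripper_width'])
E
```

```text
t: 4.85
ee_pos: [0.5909, -0.2219, 0.1006]
tool_rot: [1.852, 1.571, 0.735]
wrist_force: [-0.2, 1.2, 0.1]
gripper_width: 0.0239
[ 0.59086805 -0.22186513  0.1005972 ] 4.85 0.02387673872471039
```

```bash

python3 - <<'E'
from h import *
s=st();print(s['joint_pos']);print(tool(s))
E
python3 -m pendant '[[[-1,0,0,0,0,0,1],[-2.5,0,0,0,0,0,1],[-5,0,0,0,0,0,1],[-8,0,0,0,0,0,1],[-10.5,0,0,0,0,0,1],[-12.3,0,0,0,0,0,1],[-13,0,0,0,0,0,1],[-13,0,0,0,0,0,1]]]'
python3 - <<'E'
from h import *
s=st();im=manip.capture("wrist");print(s['ee_pos'],s['t'],s['gripper_width'],s['wrist_force'])
cv2.imwrite("pics/w5.png",im[:,:,::-1])
im=manip.capture("side");cv2.imwrite("pics/s5.png",im[100:300,220:470,::-1].repeat(3,0).repeat(3,1))
E
```

```text
[ 0.3915729   0.73609111 -0.11364681  1.62340561  0.10732946  0.78809086
  0.68524419]
(array([[ 1.60721480e-04,  8.98750420e-01,  4.38460553e-01],
       [ 1.45179385e-04,  4.38460533e-01, -8.98750433e-01],
       [-9.99999977e-01,  2.08103933e-04, -6.00100074e-05]]), array([ 0.59086805, -0.22186513,  0.1005972 ]))
t: 5.52
ee_pos: [0.5915, -0.2223, 0.233]
tool_rot: [0.753, 1.567, -0.364]
wrist_force: [0.8, -0.4, -1.3]
gripper_width: 0.0238
[ 0.59152683 -0.22232831  0.2330247 ] 5.5167 0.023828941751471273 [ 0.81932605 -0.43250941 -1.28938053]
```

View pics/w5.png

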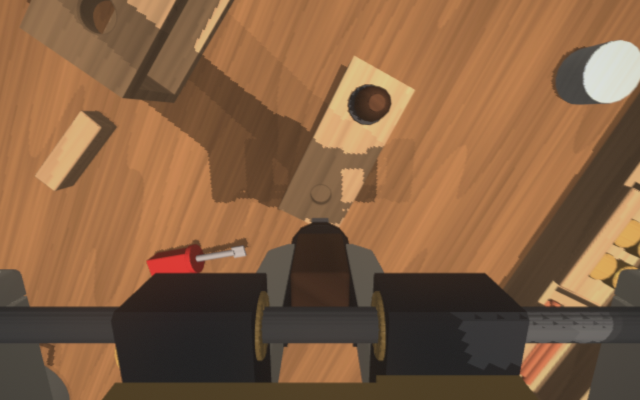

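View pics/s5.png

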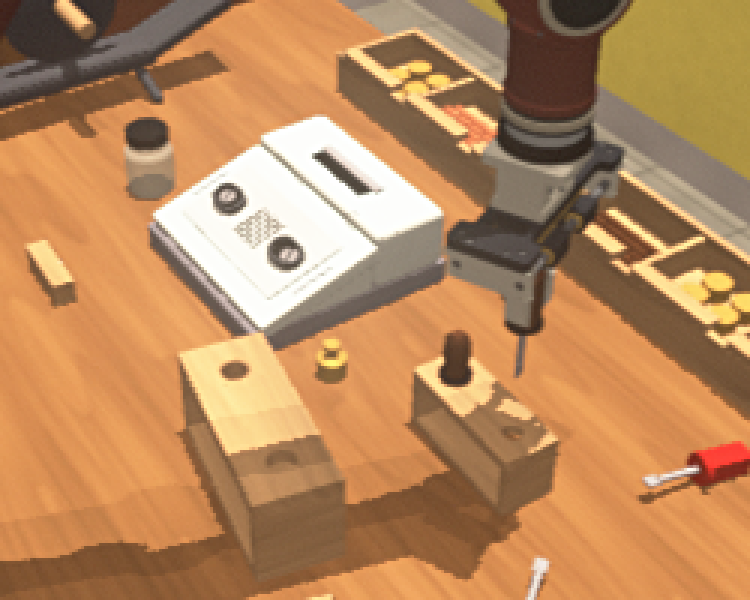

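```bash
python3 - <<'E'
from h import *
g=cv2.imread("pics/w5.png")[170:260,270:370]
g=np.clip((g/255.)**0.5*255,0,255).astype(np.uint8)
cv2.imwrite("pics/w5z.png",cv2.resize(g,None,fx=6,fy=6,interpolation=cv2.INTER_NEAREST))
s=st();C=cam("wrist",s);P=onplane(C,(320.5,194.5),.07);print(P,s['ee_pos'])
E
```

```text
[ 0.58811005 -0.21845676  0.07      ] [ 0.58990275 -0.22182286  0.22971461]
```

View pics/w5z.png

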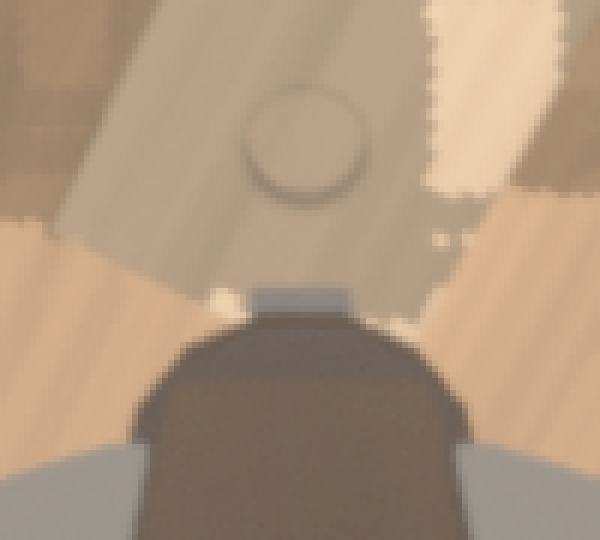

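```bash

python3 -m pendant '[[[-1.5,0.5,-1.5,0,0,0,1],[-3,1.8,-5,3,0,0,1],[-4,3.1,-8.9,7,0,0,1],[-5,4.5,-12.7,11,0,0,1],[-6,5.8,-16.6,15,0,0,1],[-6,7.2,-20.4,19,0,0,1],[-6,8.6,-24.3,23,0,0,1],[-6,9.6,-27.2,26,0,0,1]]]'
python3 -m pendant '[[[0,-0.1,-1.2,0,0,0,1],[0,-0.3,-2.2,0,0,0,1],[0,-0.3,-2.5,0,0,0,1],[0,-0.3,-2.5,0,0,0,1],[0,-0.3,-2.5,0,0,0,1],[0,-0.3,-2.5,0,0,0,1]]]'
python3 - <<'E'
from h import *
s=st();im=manip.capture("wrist");print(tool(s),s['t'],s['gripper_width'],s['wrist_force'])
cv2.imwrite("pics/w6.png",im[:,:,::-1])
np.save("w6.npy",np.r_[s['ee_pos'],s['tool_rot']])
for q in ("till","cam_left","seat_left"):
  print(q,[(round(x['p'],2),round(x['at'][0]*640),round(x['at'][1]*400)) for x in manip.recognise("wrist",q)])
E
```

```text
t: 6.28
ee_pos: [0.5557, 0.0708, 0.2907]
tool_rot: [-2.576, 1.567, 2.139]
wrist_force: [0.0, 1.3, -1.9]
gripper_width: 0.0242
t: 6.78
ee_pos: [0.5552, 0.0871, 0.2905]
tool_rot: [-0.118, 1.569, -1.693]
wrist_force: [-0.5, -1.1, -1.2]
gripper_width: 0.024
(array([[-1.59269388e-04,  9.99993051e-01, -3.72459319e-03],
       [-1.30094755e-03, -3.72479729e-03, -9.99992217e-01],
       [-9.99999141e-01, -1.54422648e-04,  1.30153176e-03]]), array([0.55515811, 0.08709523, 0.29054115])) 6.7833 0.02397923700541186 [-0.52069194 -1.11140186 -1.16798739]
till [(0.65, 371, 95)]
cam_left [(0.63, 317, 16), (0.27, 372, 99)]
seat_left [(0.63, 372, 102)]
```

View pics/w6.png

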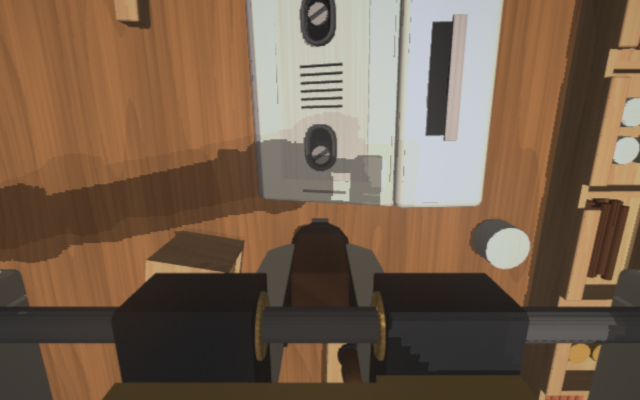

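```bash
python3 - <<'E'
from h import *
g=cv2.imread("pics/w6.png")
g=np.clip((g/255.)**0.6*255,0,255).astype(np.uint8)
a=cv2.resize(g[0:60,285:350],None,fx=8,fy=8,interpolation=cv2.INTER_CUBIC)
b=cv2.resize(g[115:180,285:350],None,fx=8,fy=8,interpolation=cv2.INTER_CUBIC)[:480]
cv2.imwrite("pics/w6a.png",a[:,:520]);cv2.imwrite("pics/w6b.png",b)
E
```

```text
(no output)
```

View pics/w6a.png

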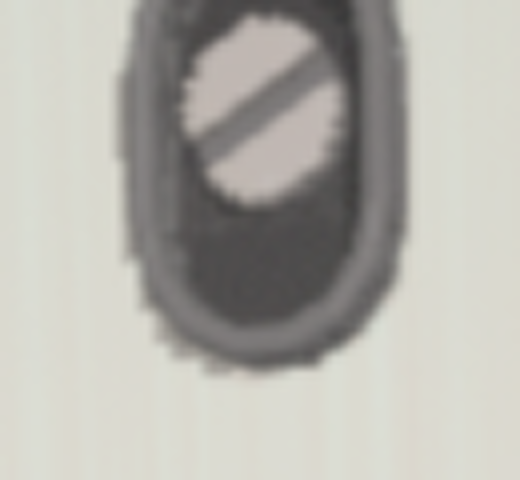

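View pics/w6b.png

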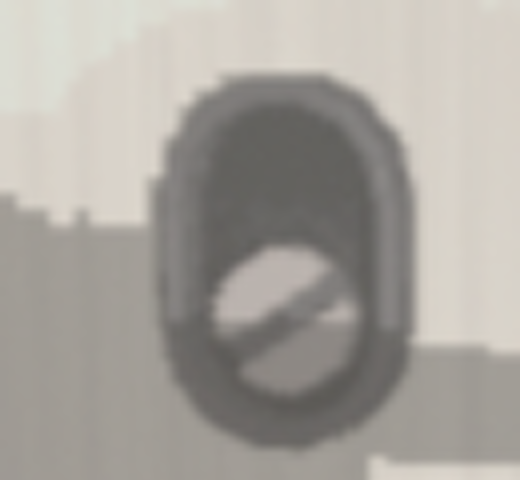

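```bash
python3 - <<'E'
from h import *
s=st();v=np.load("w6.npy");s['ee_pos'],s['tool_rot']=v[:3],v[3:]
C=cam("wrist",s)
b1=onplane(C,(317.7,46),.0765);b2=onplane(C,(320.6,171),.0765)
print("rim bottoms",b1,b2,b1-b2)
psi=-np.arctan2(b1[0]-b2[0],b1[1]-b2[1]);print("till yaw",psi)
n=np.array([-.296*np.cos(psi),-.296*np.sin(psi),.955])
for nm,c,e1,e2 in [("L",(318,13.75),(205,150),(325,65)),("R",(320.6,155),(235,350),(345,278))]:
    y0=0 if nm=="L" else 115
    P=onplane(C,c,.0735); 
    q=[onplane(C,(285+e[0]/8,y0+e[1]/8),n=n,p0=P) for e in (e1,e2)]
    d=q[1]-q[0]
    xt=np.array([np.cos(psi)*.955,np.sin(psi)*.955,.296]);yt=np.cross(n,xt)
    print(nm,P,"slot angle",np.arctan2(d@yt,d@xt))
# till top corner/edges
for px,z in [((262,200),.0),((480,207),.098),((398,205),.098)]: print(px,onplane(C,px,z))
E
```

```text
rim bottoms [0.55335043 0.22572654 0.0765    ] [0.55571738 0.10368766 0.0765    ] [-0.00236695  0.12203888  0.        ]
till yaw 0.019392614662442756
L [0.55378714 0.25455564 0.0735    ] slot angle 0.4603238123098158
R [0.55578182 0.1202961  0.0735    ] slot angle 0.5553480714830531
(262, 200) [0.4781324  0.05363693 0.        ]
(480, 207) [0.71981189 0.06903923 0.098     ]
(398, 205) [0.63522355 0.07150588 0.098     ]
```

```bash
cat >> h.py <<'E'
PSI=0.02
R0=np.array([[0,1,0],[0,0,-1],[-1,0,0]],float)
def Rt(al,psi=PSI,tilt=0.30):
    return (Ro.from_euler('z',psi)*Ro.from_euler('y',-tilt)).as_matrix()@R0@Ro.from_euler('x',-al).as_matrix()
def N(psi=PSI): return -Rt(0,psi)[:,0]
TIP=np.array([0.0886,0,-0.0006])
def rows(Rg,pg,s=None):
    R,p=tool(s); t=R.T@(pg-p)*100; w=np.degrees(Ro.from_matrix(R.T@Rg).as_rotvec())
    print("shift cm",t.round(2),"turn deg",w.round(1)); return t,w
def tipgoal(P,al,h,psi=PSI):
    """TCP pose so that tip is h above P along n"""
    Rg=Rt(al,psi); return Rg, P+h*N(psi)-Rg@TIP
E
python3 - <<'E'
from h import *
P=np.array([.5558,.1203,.0735])
rows(*tipgoal(P,.555,.020))
E
```

```text
shift cm [11.33 -3.1  -3.07] turn deg [-32.8  -4.6  16.8]
```

```bash

python3 -m pendant '[[[0.6,-0.3,-0.3,-4,-0.6,2],[2,-0.7,-0.7,-9,-1.3,4.6]]]' 2>&1 | tail -1
python3 -m pendant '[[[0.8,-0.3,-0.3,-4,-0.6,2,1],[2.5,-0.8,-0.8,-9,-1.3,4.6,1],[4.5,-1.4,-1.4,-15,-2,7.6,1],[6.5,-2,-2,-21,-2.9,10.7,1],[8.3,-2.5,-2.5,-27,-3.8,13.8,1],[9.7,-2.8,-2.8,-31,-4.4,16,1],[10.3,-3.1,-3.1,-32.8,-4.6,16.8,1],[10.3,-3.1,-3.1,-32.8,-4.6,16.8,1]]]'
python3 -m pendant '[[[0,0,0,0,0,0,1],[0,0,0,0,0,0,1]]]'
python3 - <<'E'
from h import *
s=st();im=manip.capture("wrist");print(s['ee_pos'],s['t'],s['gripper_width'],s['wrist_force'])
P=np.array([.5558,.1203,.0735]);rows(*tipgoal(P,.555,.020),s=s)
np.save("w7.npy",np.r_[s['ee_pos'],s['tool_rot']])
cv2.imwrite("pics/w7.png",im[:,:,::-1])
g=np.clip((im[:,:,::-1]/255.)**0.6*255,0,255).astype(np.uint8)
cv2.imwrite("pics/w7z.png",cv2.resize(g[150:250,260:380],None,fx=6,fy=6,interpolation=cv2.INTER_CUBIC))
C=cam("wrist",s);R,p=tool(s)
print("tip px",proj(C,p+R@TIP),"disc px",proj(C,P),proj(C,P+.003*N()))
E
```

```text
validation failed for argument at $[0]...
t: 7.65
ee_pos: [0.521, 0.1203, 0.1858]
tool_rot: [1.01, 1.276, 0.018]
wrist_force: [-0.0, 1.0, -0.3]
gripper_width: 0.0238
t: 7.82
ee_pos: [0.5252, 0.1204, 0.1886]
tool_rot: [1.017, 1.269, 0.022]
wrist_force: [-0.2, -0.4, -1.1]
gripper_width: 0.0239
[0.52516568 0.12043898 0.18862779] 7.8167 0.023916672867559777 [-0.21379826 -0.42726103 -1.07374453]
shift cm [ 1.04 -0.45 -0.13] turn deg [-0.   0.  -0.1]
tip px [320.87749425 220.30344596] disc px [315.02263133 207.71763632] [314.97511677 208.68185939]
```

View pics/w7z.png

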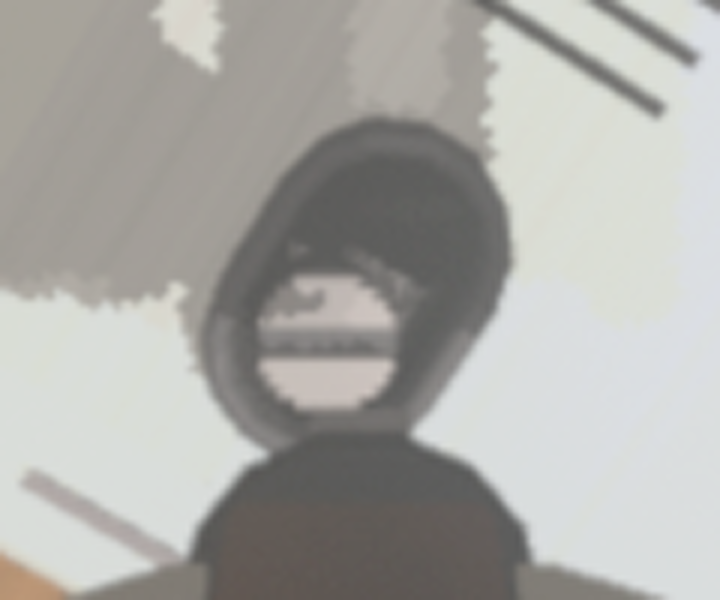

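```bash
python3 - <<'E'
from h import *
g=cv2.imread("pics/w7.png")
g=np.clip((g/255.)**0.45*255,0,255).astype(np.uint8)
cv2.imwrite("pics/w7y.png",cv2.resize(g[195:235,290:350],None,fx=12,fy=12,interpolation=cv2.INTER_NEAREST))
E
```

```text
(no output)
```

View pics/w7y.png

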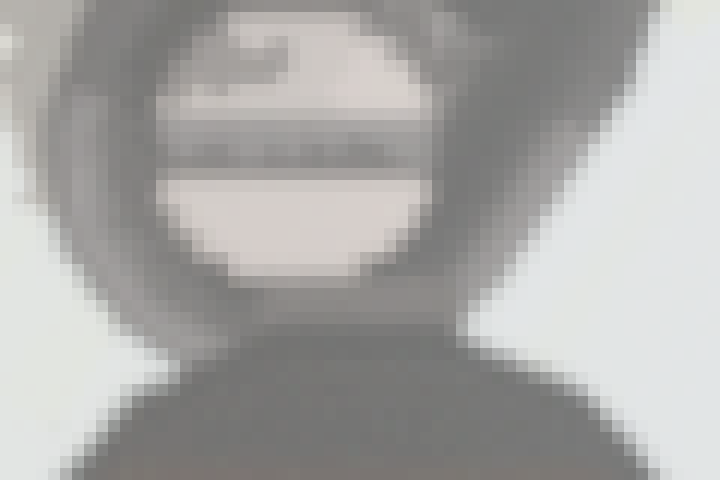

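```bash
python3 - <<'E'
from h import *
def S(f):
    s=dict(st());v=np.load(f);s['ee_pos'],s['tool_rot']=v[:3],v[3:];return s
C6=cam("wrist",S("w6.npy"));C7=cam("wrist",S("w7.npy"))
a,b=ray(C6,(320.6,155)),ray(C7,(314.6,207.2))
print(tri([a,b]));print(onplane(C7,(314.6,207.2),.0735),onplane(C6,(320.6,155),.0735))
R,p=tool(S("w7.npy"));P=onplane(C7,(314.6,207.2),.0735)
print("in tool",R.T@(P-p)*1000)
print("tool now",tool())
E
```

```text
(array([0.55520443, 0.12060252, 0.07359597]), [np.float64(6.428452367349867e-05), np.float64(6.428452367346505e-05)])
[0.55523308 0.12051624 0.0735    ] [0.55522284 0.12065421 0.0735    ]
in tool [118.85977296  -4.99960376  -2.41283125]
tool now (array([[ 0.29753064,  0.8006359 ,  0.52005545],
       [ 0.00652196,  0.54300758, -0.83970246],
       [-0.95468999,  0.25322899,  0.15633968]]), array([0.52528146, 0.12042666, 0.18873186]))
```

```bash

python3 -m pendant '[[[0.5,-0.2,-0.08,0,0,0,1],[1.1,-0.4,-0.15,0,0,0,1],[1.8,-0.5,-0.18,0,0,0,1],[2.2,-0.5,-0.18,0,0,0,1],[2.3,-0.5,-0.18,0,0,0,1],[2.3,-0.5,-0.18,0,0,0,1],[2.3,-0.5,-0.18,0,0,0,1]]]'
cat >> h.py <<'E'
def look(tag,P,al=None,z=(195,235,290,350),f=12,gam=.45):
    s=st();im=manip.capture("wrist");R,p=tool(s)
    print("tcp",p,"t",s['t'],"w",s['gripper_width'],"F tool",(R.T@s['wrist_force']).round(2),"T",(R.T@s['torque']).round(3))
    np.save(tag+".npy",np.r_[s['ee_pos'],s['tool_rot']])
    cv2.imwrite(f"pics/{tag}.png",im[:,:,::-1])
    g=np.clip((im[:,:,::-1]/255.)**gam*255,0,255).astype(np.uint8)
    cv2.imwrite(f"pics/{tag}z.png",cv2.resize(g[z[0]:z[1],z[2]:z[3]],None,fx=f,fy=f,interpolation=cv2.INTER_NEAREST))
    print("P rel tip mm",(R.T@(P-p)-TIP)*1000, "blade angle",np.arctan2((Rt(0)[:,2]*-1)@R[:,1],Rt(0)[:,1]@R[:,1]))
    C=cam("wrist",s);print("tip px",proj(C,p+R@TIP),"P px",proj(C,P))
    return s
E
python3 - <<'E'
from h import *
look("w8",np.array([.5552,.1205,.0735]))
E
```

```text
t: 8.45
ee_pos: [0.5257, 0.1196, 0.164]
tool_rot: [1.015, 1.271, 0.021]
wrist_force: [0.6, 0.5, -0.6]
gripper_width: 0.0238
tcp [0.52572586 0.11963804 0.16401568] t 8.45 w 0.023788543779172746 F tool [ 0.76  0.57 -0.23] T [-0.001  0.23  -0.278]
P rel tip mm [6.58608732 1.35655057 1.17048398] blade angle 0.5568956347008726
tip px [320.87573097 220.30455438] P px [322.68508704 219.22079542]
```

View pics/w8z.png

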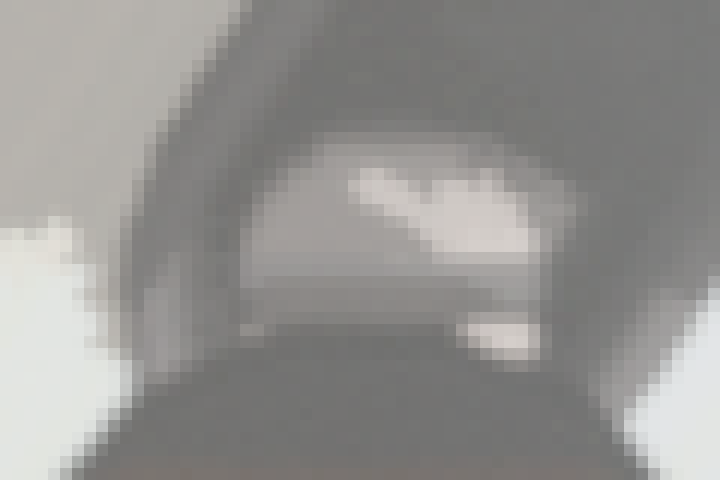

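```bash

python3 -m pendant '[[[0,0.13,0.12,0,0,0,1],[0.2,0.13,0.12,0,0,0,1],[0.4,0.13,0.12,0,0,0,1],[0.5,0.13,0.12,0,0,0,1],[0.5,0.13,0.12,0,0,0,1],[0.5,0.13,0.12,0,0,0,1]]]'
python3 - <<'E'
from h import *
look("w9",np.array([.5552,.1205,.0735]))
E
```

```text
t: 9.0
ee_pos: [0.5287, 0.1192, 0.1597]
tool_rot: [1.015, 1.271, 0.021]
wrist_force: [-0.8, 0.2, -0.8]
gripper_width: 0.0235
tcp [0.52868061 0.11922862 0.15972553] t 9.0 w 0.023491850680966944 F tool [ 0.47 -0.74 -0.75] T [-0.012  0.205 -0.275]
P rel tip mm [ 1.6176123   0.31232309 -0.04897899] blade angle 0.5568783357660777
tip px [320.87516627 220.30462404] P px [321.30018817 219.58988326]
```

View pics/w9z.png

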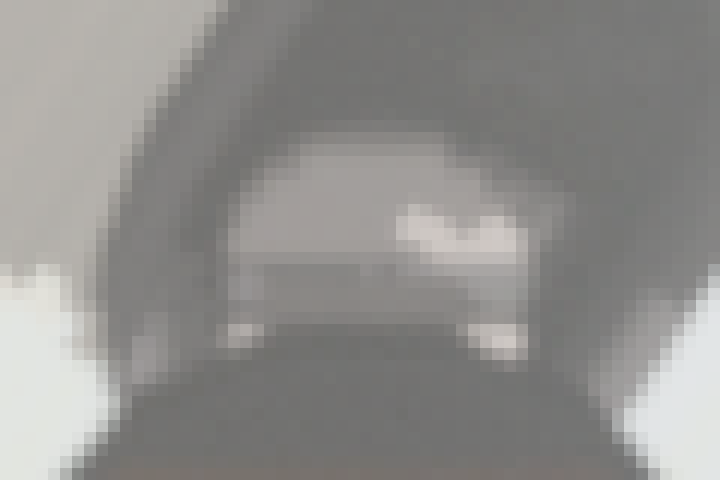

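```bash

python3 -m pendant '[[[0.15,0.03,0,0,0,0,1],[0.25,0.03,0,0,0,0,1],[0.35,0.03,0,0,0,0,1],[0.45,0.03,0,0,0,0,1],[0.45,0.03,0,0,0,0,1]]]'
python3 - <<'E'
from h import *
look("w10",np.array([.5552,.1205,.0735]))
E
```

```text
t: 9.47
ee_pos: [0.5302, 0.1194, 0.1554]
tool_rot: [1.015, 1.271, 0.021]
wrist_force: [0.1, 0.3, -1.4]
gripper_width: 0.0238
tcp [0.53024933 0.11941442 0.15538062] t 9.4667 w 0.023807682583101834 F tool [ 1.34 -0.04 -0.43] T [ 0.056  0.173 -0.229]
P rel tip mm [-2.99774595  0.05516989 -0.03324113] blade angle 0.5568686476815066
tip px [320.87492645 220.30466719] P px [320.96127191 221.48699695]
```

View pics/w10z.png

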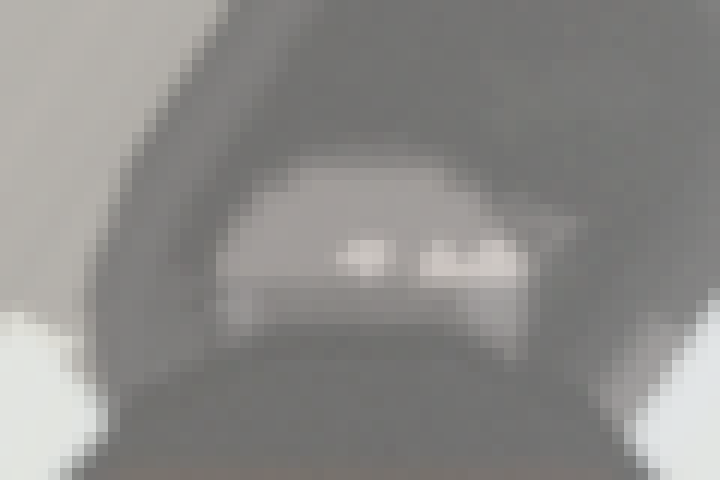

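```bash

python3 -m pendant '[[[0,0,0,-4,0,0,1],[0,0,0,-9,0,0,1],[0,0,0,-14,0,0,1],[0,0,0,-19,0,0,1],[0,0,0,-24,0,0,1],[0,0,0,-29,0,0,1],[0,0,0,-33,0,0,1],[0,0,0,-36,0,0,1]]]'
python3 - <<'E'
from h import *
look("w11",np.array([.5552,.1205,.0735]))
E
```

```text
t: 10.18
ee_pos: [0.5306, 0.1196, 0.1558]
tool_rot: [0.387, 1.27, 0.024]
wrist_force: [-0.1, 0.7, -2.4]
gripper_width: 0.0239
tcp [0.53063176 0.11963662 0.15579281] t 10.1833 w 0.023947534468390555 F tool [ 2.22  0.33 -0.97] T [0.116 0.253 0.155]
P rel tip mm [-2.71863661 -0.06705492 -0.31536846] blade angle 1.187587375608597
tip px [320.92398107 220.97095868] P px [320.84063569 221.66567838]
```

View pics/w11z.png

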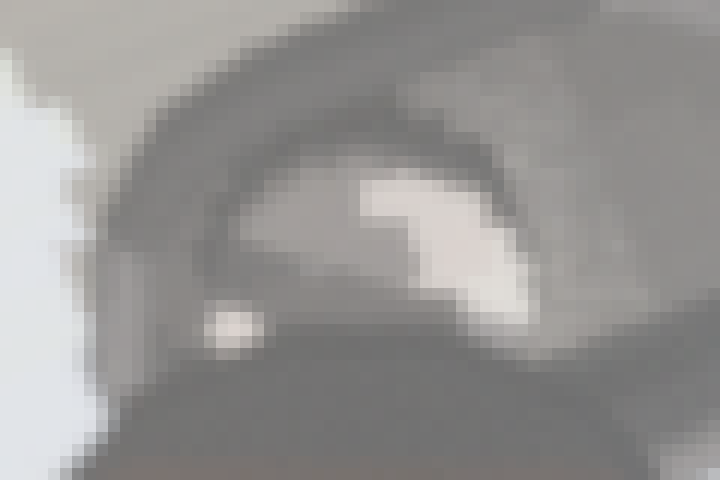

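```bash

python3 -m pendant '[[[0,0,0,-5,0,0,1],[0,0,0,-10,0,0,1],[0,0,0,-15,0,0,1],[0,0,0,-20,0,0,1],[0,0,0,-25,0,0,1],[0,0,0,-29,0,0,1],[0,0,0,-33,0,0,1],[0,0,0,-35,0,0,1]]]'
python3 - <<'E'
from h import *
look("w12",np.array([.5552,.1205,.0735]))
E
```

```text
t: 10.9
ee_pos: [0.5309, 0.12, 0.1559]
tool_rot: [-0.22, 1.27, 0.026]
wrist_force: [0.4, 0.4, -2.2]
gripper_width: 0.0236
tcp [0.53086778 0.11999457 0.15591114] t 10.9 w 0.023629212168958094 F tool [ 2.2   0.43 -0.21] T [0.128 0.063 0.331]
P rel tip mm [-2.67864621  0.12817799 -0.58873817] blade angle 1.7972119603541992
tip px [320.57939473 221.51291959] P px [320.76757224 221.83069058]
```

View pics/w12z.png

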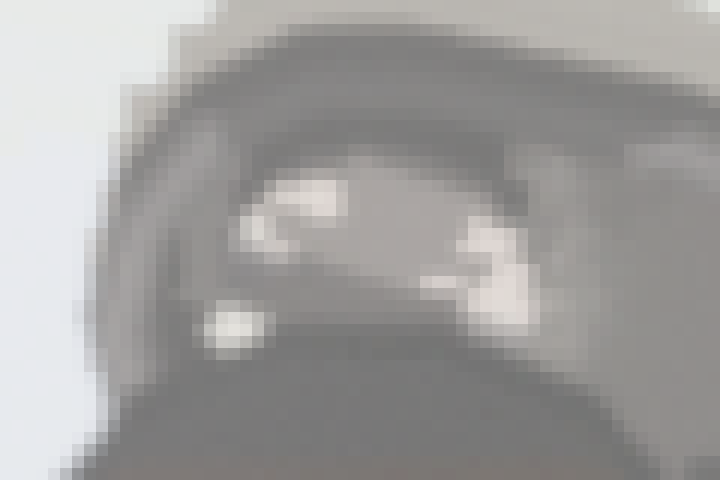

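```bash

python3 -m pendant '[[[0,0,0,-2,0,0,1],[0,0,0,-4,0,0,1],[0,0,0,-5,0,0,1],[0,0,0,-5,0,0,1]]]'
python3 - <<'E'
from h import *
look("w13",np.array([.5552,.1205,.0735]))
E
```

```text
t: 11.28
ee_pos: [0.5308, 0.12, 0.1559]
tool_rot: [-0.306, 1.27, 0.026]
wrist_force: [2.0, 1.9, -2.0]
gripper_width: 0.0241
tcp [0.53083287 0.12003771 0.15589524] t 11.2833 w 0.024117498569185162 F tool [2.48 1.32 1.82] T [ 0.121 -0.08   0.473]
P rel tip mm [-2.68372938  0.18295501 -0.54298761] blade angle 1.8822302769344224
tip px [320.50627198 221.568202  ] P px [320.77058664 221.949876  ]
```

View pics/w13z.png

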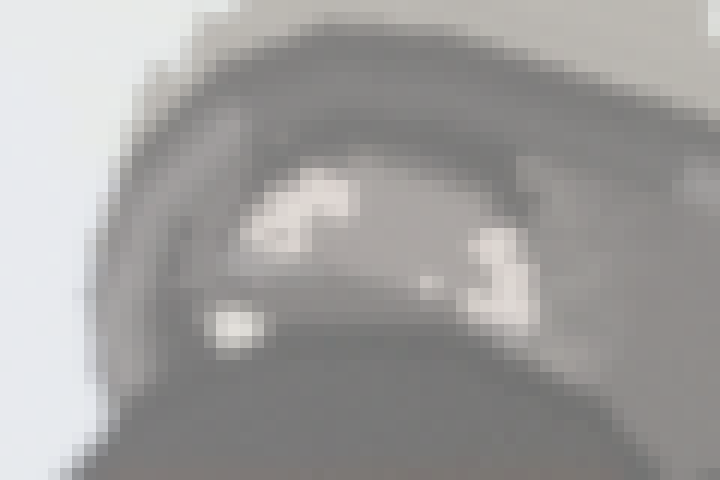

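```bash

python3 -m pendant '[[[0,0,0,-2,0,0,1],[0,0,0,-4,0,0,1],[0,0,0,-6,0,0,1],[0,0,0,-6,0,0,1]]]'
python3 - <<'E'
from h import *
look("w14",np.array([.5552,.1205,.0735]))
im=manip.capture("side");cv2.imwrite("pics/s14.png",im[120:240,260:400,::-1].repeat(5,0).repeat(5,1))
E
```

```text
t: 11.67
ee_pos: [0.5308, 0.1199, 0.1559]
tool_rot: [-0.412, 1.27, 0.025]
wrist_force: [2.0, 1.3, -0.9]
gripper_width: 0.024
tcp [0.53082778 0.11990427 0.1559037 ] t 11.6667 w 0.02399989731617455 F tool [1.48 0.49 2.05] T [ 0.167 -0.216  0.426]
P rel tip mm [-2.67299288  0.44035449 -0.44193869] blade angle 1.9872134840510232
tip px [320.40950406 221.62743739] P px [321.03311226 222.14027013]
```

View pics/w14z.png

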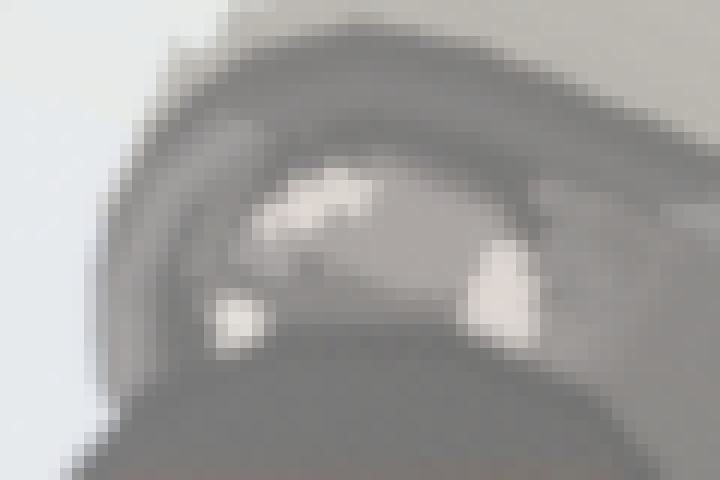

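View pics/s14.png

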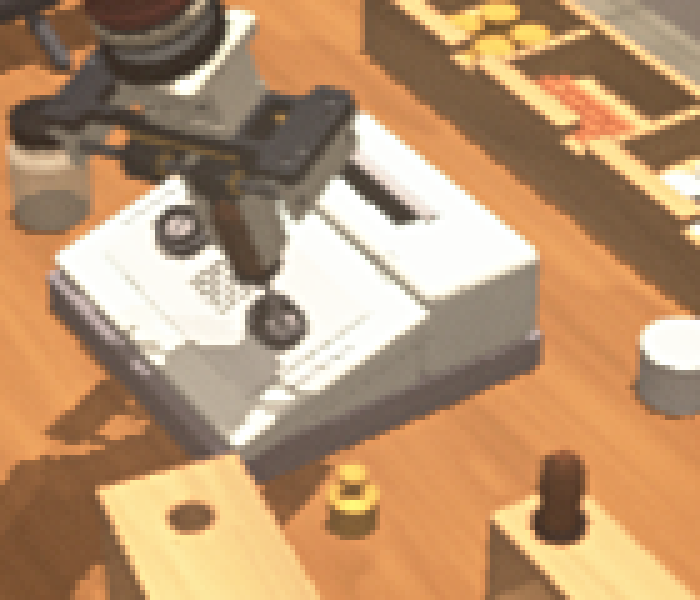

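```bash

python3 -m pendant '[[[0,0,0,5,0,0,1],[0,0,0,10,0,0,1],[0,0,0,15,0,0,1],[0,0,0,15,0,0,1]]]'
python3 - <<'E'
from h import *
s=look("w15",np.array([.5552,.1205,.0735]))
E
python3 -m pendant '[[[-0.3,0,0,0,0,0,1],[-0.8,0,0,0,0,0,1],[-1.5,0,0,0,0,0,1],[-2.2,0,0,0,0,0,1],[-3,0,0,0,0,0,1],[-3.5,0,0,0,0,0,1],[-3.5,0,0,0,0,0,1],[-3.5,0,0,0,0,0,1]]]'
python3 - <<'E'
from h import *
s=look("w16",np.array([.5552,.1205,.0735]),z=(165,245,270,370),f=7)
E
```

```text
t: 12.1
ee_pos: [0.5307, 0.1192, 0.156]
tool_rot: [-0.155, 1.27, 0.019]
wrist_force: [1.4, 0.7, -1.4]
gripper_width: 0.0238
tcp [0.53068964 0.11920226 0.15599317] t 12.1 w 0.023791858233634593 F tool [1.75 0.54 1.06] T [ 0.02  -0.229  0.189]
P rel tip mm [-2.54279791  0.98711495 -0.2652802 ] blade angle 1.723957641441827
tip px [320.6325656 221.4631416] P px [322.02130692 222.15580398]
t: 12.82
ee_pos: [0.52, 0.1191, 0.1896]
tool_rot: [-0.154, 1.27, 0.021]
wrist_force: [0.6, -0.1, -1.6]
gripper_width: 0.024
tcp [0.52003261 0.1191084  0.18960969] t 12.8167 w 0.02404321736459212 F tool [ 1.69 -0.13  0.1 ] T [0.025 0.254 0.13 ]
P rel tip mm [32.722476    0.75144806 -0.05798164] blade angle 1.7259839468247276
tip px [320.63442885 221.46090721] P px [321.458156   209.56513254]
```

View pics/w16z.png

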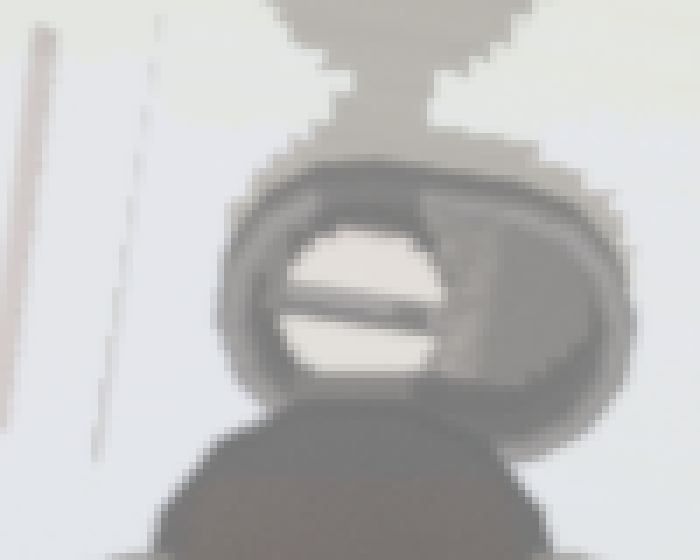

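```bash
cat >> h.py <<'E'
def slotang(f,a,b,P):
    s=dict(st());v=np.load(f);s['ee_pos'],s['tool_rot']=v[:3],v[3:];C=cam("wrist",s)
    q=[onplane(C,e,n=N(),p0=P) for e in (a,b)];d=q[1]-q[0];T=Rt(0)
    return np.arctan2(d@-T[:,2],d@T[:,1])
E
python3 - <<'E'
from h import *
P=np.array([.5552,.1205,.0735])
z=lambda x,y:(270+x/7,165+y/7)
print("slot up",slotang("w16.npy",z(288,287),z(442,303),P),"slot low",slotang("w16.npy",z(282,316),z(437,336),P))
print("cover line",slotang("w16.npy",z(95,460),z(155,20),P)," (x axis => 0)", "thick line",slotang("w16.npy",z(3,430),z(45,25),P))
im=cv2.cvtColor(cv2.imread("pics/w16.png"),cv2.COLOR_BGR2GRAY)
# subpixel edges per column
for c in range(312,332,2):
    col=im[195:225,c].astype(float);g=np.diff(col)
    print(c,195+np.argmin(g)+.5,195+np.argmax(g[np.argmin(g):])+np.argmin(g)+.5,col[8:18].astype(int))
E
```

```text
slot up 1.6183160298101813 slot low 1.5922278640244185
cover line 3.1401659340478147  (x axis => 0) thick line -3.122939895073189
312 204.5 209.5 [168 170 125 101  91  73  85 156 186 191]
314 216.5 219.5 [190 186 140 107  96  75  78 130 180 192]
316 217.5 223.5 [191 188 156 116  99  82  72 104 175 192]
318 217.5 223.5 [191 190 175 124 101  91  73  89 163 188]
320 217.5 223.5 [191 191 185 137 105  97  75  79 136 181]
322 217.5 223.5 [191 190 187 152 113  98  81  73 107 176]
324 217.5 223.5 [190 189 188 170 122 100  92  73  90 165]
326 217.5 223.5 [190 190 190 183 132  91  78  68  81 145]
328 217.5 220.5 [190 190 191 186 145  92  69  65  71 115]
330 207.5 212.5 [184 189 190 188 165 108  74  68  69  95]
```

```bash
python3 - <<'E'
from h import *
P=np.array([.5538,.2546,.0735])
t,w=rows(*tipgoal(P,.46,.022))
print(st()['joint_pos'].round(2))
E
```

```text
shift cm [ 1.08 13.26  2.18] turn deg [72.5 -0.  -0. ]
[ 0.02  0.43 -0.46  2.05  0.63  0.5   0.84]
```

```bash

python3 -m pendant '[[[0,0.6,0.1,4,0,0,1],[0,2.2,0.4,10,0,0,1],[0,4.5,0.8,17,0,0,1],[0,7,1.2,24,0,0,1],[0,9.4,1.6,31,0,0,1],[0,11.5,1.9,38,0,0,1],[0,12.8,2.1,45,0,0,1],[0,13.3,2.2,52,0,0,1]]]'
python3 -m pendant '[[[0,0,0,6,0,0,1],[0,0,0,12,0,0,1],[0,0,0,17.5,0,0,1],[0,0,0,20.5,0,0,1],[0,0,0,20.5,0,0,1],[0,0,0,20.5,0,0,1]]]'
python3 - <<'E'
from h import *
s=look("w17",np.array([.5538,.2546,.0735]),z=(165,245,270,370),f=7)
E
```

```text
t: 13.53
ee_pos: [0.5175, 0.2578, 0.189]
tool_rot: [0.765, 1.272, 0.032]
wrist_force: [-0.1, -0.9, -1.5]
gripper_width: 0.0236
t: 14.03
ee_pos: [0.5181, 0.2541, 0.189]
tool_rot: [1.107, 1.272, 0.02]
wrist_force: [0.7, -0.7, -1.3]
gripper_width: 0.0233
tcp [0.51809775 0.25409202 0.18900926] t 14.0333 w 0.02332546762722207 F tool [ 1.45 -0.1   0.71] T [ 0.032  0.171 -0.306]
P rel tip mm [3.23018277e+01 2.78127161e-03 8.13790774e-01] blade angle 0.462916451025392
tip px [320.83064397 220.21254383] P px [320.75517808 209.5931104 ]
```

View pics/w17z.png

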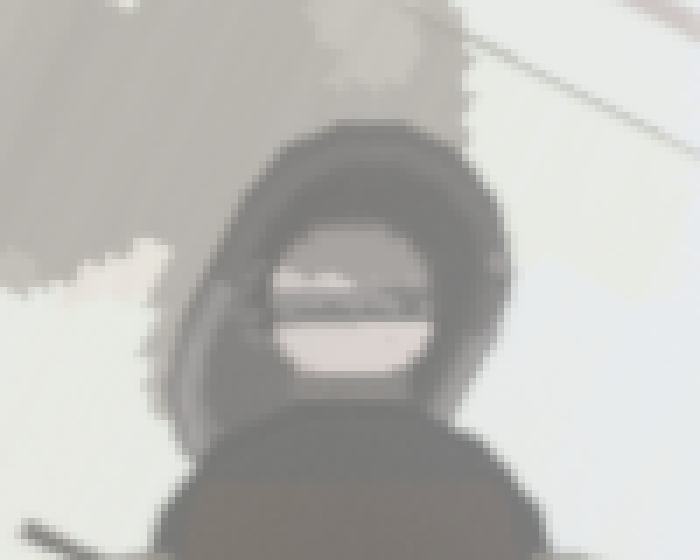

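```bash
python3 - <<'E'
from h import *
s=dict(st());v=np.load("w17.npy");s['ee_pos'],s['tool_rot']=v[:3],v[3:]
C=cam("wrist",s);R,p=tool(s)
v6=dict(st());v=np.load("w6.npy");v6['ee_pos'],v6['tool_rot']=v[:3],v[3:]
print(tri([ray(C,(320.5,207.6)),ray(cam("wrist",v6),(318,13.75))]))
for z in (.0715,.0735,.0755):
    P=onplane(C,(320.5,207.6),z);print(P,(R.T@(P-p)-TIP)*1000)
im=cv2.cvtColor(cv2.imread("pics/w17.png"),cv2.COLOR_BGR2GRAY)
for c in range(310,332,2): print(c,im[200:216,c])
E
```

```text
(array([0.55340244, 0.25547809, 0.07167388]), [np.float64(0.00021037766761217505), np.float64(0.0002103776676123137)])
[0.55365146 0.25556381 0.0715    ] [34.17490465 -0.20307401 -0.36950835]
[0.55275387 0.25606017 0.0735    ] [32.00215577 -0.20532529 -0.94501222]
[0.55185628 0.25655654 0.0755    ] [29.82940688 -0.20757657 -1.52051609]
310 [ 58  70  89 125 148 149 117  92  86  80  77 109 145 150 122 103]
312 [ 87  93  96 105 143 150 118  93  86  75  79 123 160 168 167 160]
314 [ 95  96  97  98 110 141 111  94  89  72  81 133 162 169 169 169]
316 [ 97  97  97 103 146 153 114  93  80  70  81 134 163 170 170 170]
318 [ 98  97  97 101 131 157 118  94  83  70  81 135 164 170 171 171]
320 [ 98  97  97  97 101 124 105  94  92  80  83 136 165 171 171 171]
322 [ 97  97  97  97  98  98  95  92  83  71  87 154 170 171 171 171]
324 [ 98  97  97  98 100  98  86  90  91  75  87 156 171 171 171 172]
326 [ 96  97  97  97  98  93  76  78  87  84  90 156 171 167 170 172]
328 [ 80  90  96  98 103  97  78  69  67  67  87 157 173 174 171 145]
330 [ 57  65  75  83  90  89  75  70  80  80  89 154 164 135 115  87]
```

```bash

python3 -m pendant '[[[0.5,-0.02,-0.05,0,0,0,1],[1.2,-0.02,-0.05,0,0,0,1],[1.9,-0.02,-0.05,0,0,0,1],[2.4,-0.02,-0.05,0,0,0,1],[2.7,-0.02,-0.05,0,0,0,1],[2.7,-0.02,-0.05,0,0,0,1],[2.7,-0.02,-0.05,0,0,0,1]]]'
python3 - <<'E'
from h import *
P=np.array([.5530,.2556,.0735])
look("w18",P)
im=cv2.cvtColor(cv2.imread("pics/w18.png"),cv2.COLOR_BGR2GRAY)
for c in range(304,338,2): print(c,im[205:226,c])
E
```

```text
t: 14.67
ee_pos: [0.526, 0.2545, 0.1632]
tool_rot: [1.11, 1.272, 0.02]
wrist_force: [-0.5, 0.1, -1.4]
gripper_width: 0.0236
tcp [0.52595039 0.2544719  0.16319077] t 14.6667 w 0.023614935312190413 F tool [ 1.2  -0.75 -0.52] T [ 0.028  0.18  -0.309]
P rel tip mm [ 5.08413553 -0.2590915  -0.17692632] blade angle 0.46093342685336736
tip px [320.83090053 220.21043123] P px [320.46543178 217.96549658]
304 [59 60 59 58 57 55 50 49 47 47 49 49 48 50 53 54 54 54 56 55 52]
306 [57 55 52 49 47 48 47 46 47 47 48 49 49 47 48 47 48 52 55 52 47]
308 [ 49  47  47  47  49  52  61  70  78  83  79  79  80  76  64  65  92 122
 123  78  48]
310 [ 47  47  52  60  73  79  91  93  94  94  86  71  79  82  80  75 104 136
  95  55  45]
312 [48 52 66 79 91 94 94 94 94 94 86 71 75 72 68 67 69 62 50 45 46]
314 [59 71 86 91 94 95 95 95 95 93 82 73 81 73 69 69 67 52 44 45 46]
316 [64 79 91 95 95 95 94 95 94 93 80 66 68 68 69 69 66 52 45 44 47]
318 [66 80 92 94 95 94 95 95 94 93 81 67 63 67 69 68 66 51 45 44 47]
320 [66 80 93 95 96 95 94 95 95 93 81 73 81 73 70 70 68 52 46 45 47]
322 [67 80 92 95 96 95 95 95 95 93 78 64 71 70 70 70 69 53 46 45 48]
324 [66 81 92 95 95 95 96 95 95 93 76 63 63 68 70 70 68 52 46 46 48]
326 [56 66 74 87 95 95 95 96 96 93 76 66 79 74 70 70 67 54 46 46 49]
328 [ 51  54  62  79  89  94  96  96  96  94  77  65  68  65  66  74 102 101
  67  49  48]
330 [ 51  50  51  55  63  80  86  90  94  93  76  64  62  64  72  94 156 165
 117  66  47]
332 [ 50  50  50  49  50  51  54  59  65  66  60  57  57  57  61  69 105 111
  85  56  47]
334 [51 51 50 50 51 49 50 50 50 50 49 51 52 50 50 50 49 50 50 51 49]
336 [51 51 50 51 50 51 51 51 50 50 50 50 50 50 51 52 52 54 54 55 58]
```

View pics/w18z.png

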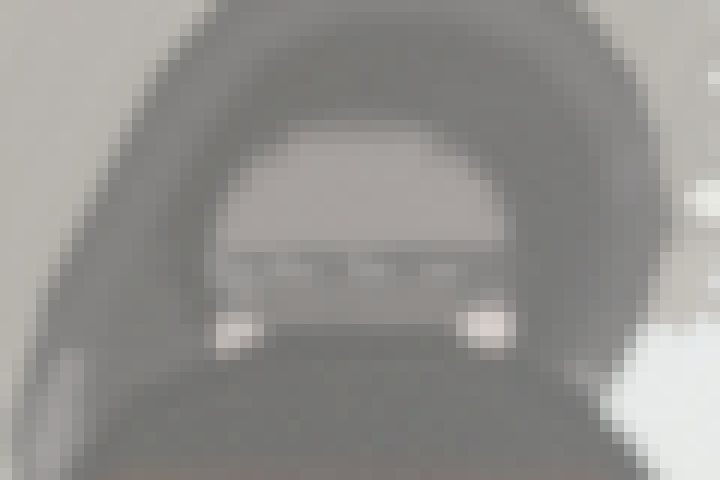

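```bash

python3 -m pendant '[[[0.1,-0.05,-0.02,0,0,0,1],[0.25,-0.05,-0.02,0,0,0,1],[0.35,-0.05,-0.02,0,0,0,1],[0.35,-0.05,-0.02,0,0,0,1]]]'
python3 - <<'E'
from h import *
P=np.array([.5530,.2556,.0735])
look("w19",P)
E
python3 -m pendant '[[[0.1,0,0,0,0,0,1],[0.2,0,0,0,0,0,1],[0.3,0,0,0,0,0,1],[0.4,0,0,0,0,0,1],[0.45,0,0,0,0,0,1],[0.45,0,0,0,0,0,1]]]'
python3 - <<'E'
from h import *
P=np.array([.5530,.2556,.0735])
look("w20",P)
E
```

```text
t: 15.05
ee_pos: [0.5264, 0.2545, 0.1599]
tool_rot: [1.111, 1.271, 0.021]
wrist_force: [0.1, -0.4, -1.7]
gripper_width: 0.0238
tcp [0.52644084 0.25445438 0.15994752] t 15.05 w 0.023756784746129325 F tool [ 1.62 -0.54  0.14] T [-0.021  0.158 -0.297]
P rel tip mm [1.84064233 0.15223508 0.01494645] blade angle 0.4608587067300683
tip px [320.83071936 220.21055022] P px [321.03499967 219.49151564]
t: 15.6
ee_pos: [0.5278, 0.2545, 0.1556]
tool_rot: [1.111, 1.271, 0.021]
wrist_force: [-0.8, -0.3, -1.1]
gripper_width: 0.0238
tcp [0.52778091 0.25449847 0.1555771 ] t 15.6 w 0.023791163767720093 F tool [ 0.78 -1.13 -0.27] T [ 0.041  0.159 -0.334]
P rel tip mm [-2.73080286  0.1632677   0.03447531] blade angle 0.4608660120097611
tip px [320.83056229 220.21058352] P px [321.06667769 221.37246861]
```

View pics/w20z.png

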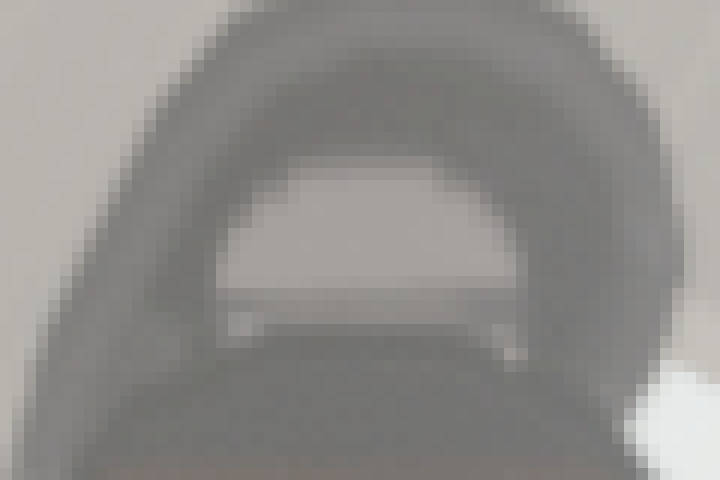

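```bash

python3 -m pendant '[[[0,0,0,-4,0,0,1],[0,0,0,-9,0,0,1],[0,0,0,-15,0,0,1],[0,0,0,-20,0,0,1],[0,0,0,-26,0,0,1],[0,0,0,-31,0,0,1],[0,0,0,-37,0,0,1],[0,0,0,-42,0,0,1]]]'
python3 - <<'E'
from h import *
P=np.array([.5530,.2556,.0735])
look("w21",P)
E
python3 -m pendant '[[[0,0,0,-5,0,0,1],[0,0,0,-10,0,0,1],[0,0,0,-15,0,0,1],[0,0,0,-20,0,0,1],[0,0,0,-25,0,0,1],[0,0,0,-30,0,0,1],[0,0,0,-34,0,0,1],[0,0,0,-36,0,0,1]]]'
python3 - <<'E'
from h import *
P=np.array([.5530,.2556,.0735])
look("w22",P)
E
```

```text
t: 16.32
ee_pos: [0.5284, 0.2545, 0.156]
tool_rot: [0.375, 1.27, 0.023]
wrist_force: [-0.1, 0.5, -2.7]
gripper_width: 0.0238
tcp [0.52836093 0.25450628 0.15603974] t 16.3167 w 0.023796129760313582 F tool [ 2.54  0.13 -0.95] T [0.069 0.155 0.026]
P rel tip mm [-2.46062031  0.17098158 -0.43319717] blade angle 1.1977479226868053
tip px [320.92067759 220.98295825] P px [321.1693406  221.41350393]
t: 17.03
ee_pos: [0.5286, 0.255, 0.1561]
tool_rot: [-0.246, 1.27, 0.026]
wrist_force: [1.3, 0.6, -1.3]
gripper_width: 0.0238
tcp [0.52857472 0.25495146 0.15610315] t 17.0333 w 0.023771183069259905 F tool [1.6  0.36 0.95] T [ 0.075 -0.021  0.249]
P rel tip mm [-2.46666291  0.29516805 -0.52044772] blade angle 1.8223515613136125
tip px [320.55780597 221.53011732] P px [320.97842018 221.85151432]
```

View pics/w22z.png

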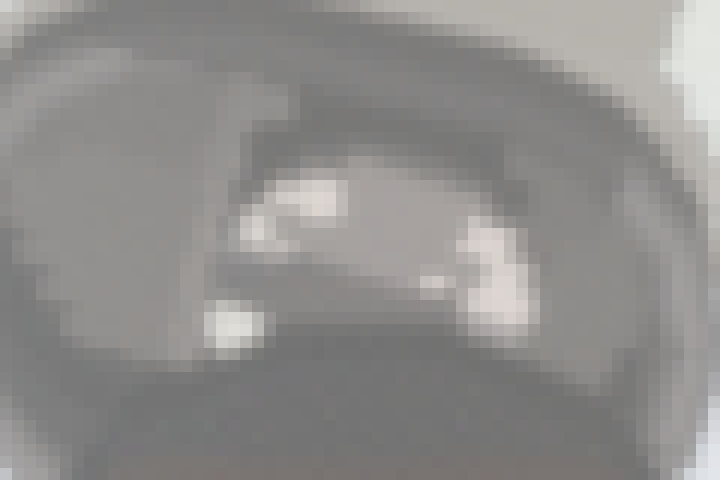

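Near the stop; turn a further ~9° as on the right, then back off and lift to check.

```bash

python3 -m pendant '[[[0,0,0,-3,0,0,1],[0,0,0,-6,0,0,1],[0,0,0,-9.5,0,0,1],[0,0,0,-9.5,0,0,1]]]'
python3 - <<'E'
from h import *
P=np.array([.5530,.2556,.0735])
look("w23",P)
E
python3 -m pendant '[[[0,0,0,5,0,0,1],[0,0,0,10,0,0,1],[0,0,0,15,0,0,1],[0,0,0,15,0,0,1]]]'
python3 -m pendant '[[[-0.3,0,0,0,0,0,1],[-0.8,0,0,0,0,0,1],[-1.5,0,0,0,0,0,1],[-2.2,0,0,0,0,0,1],[-3,0,0,0,0,0,1],[-3.5,0,0,0,0,0,1],[-3.5,0,0,0,0,0,1],[-3.5,0,0,0,0,0,1]]]'
python3 - <<'E'
from h import *
s=look("w24",np.array([.5530,.2556,.0735]),z=(165,245,270,370),f=7)
im=cv2.cvtColor(cv2.imread("pics/w24.png"),cv2.COLOR_BGR2GRAY)
for c in range(308,334,2): print(c,im[200:219,c])
E
```

```text
t: 17.42
ee_pos: [0.5285, 0.2549, 0.1561]
tool_rot: [-0.411, 1.27, 0.025]
wrist_force: [1.6, 0.7, -1.9]
gripper_width: 0.0239
tcp [0.52854722 0.25486862 0.15610535] t 17.4167 w 0.02394626034925154 F tool [2.29 0.17 1.17] T [ 0.175 -0.183  0.213]
P rel tip mm [-2.45570065  0.55735812 -0.38312482] blade angle 1.9862077932542772
tip px [320.41082749 221.62664007] P px [321.19677216 222.12778279]
t: 17.8
ee_pos: [0.5284, 0.2544, 0.1562]
tool_rot: [-0.152, 1.27, 0.019]
wrist_force: [0.6, 0.7, -0.8]
gripper_width: 0.0238
t: 18.47
ee_pos: [0.5175, 0.2543, 0.1897]
tool_rot: [-0.153, 1.27, 0.022]
wrist_force: [0.3, -0.1, -2.1]
gripper_width: 0.0241
tcp [0.51748211 0.25434398 0.18973218] t 18.4667 w 0.024088795734979504 F tool [ 2.07 -0.06 -0.33] T [0.035 0.296 0.109]
P rel tip mm [32.94258688  0.52255082  0.22015781] blade angle 1.7260774796271119
tip px [320.63419804 221.46089903] P px [321.17607315 209.82377477]
308 [81 81 83 83 83 83 87 86 83 88 90 90 88 88 81 63 55 52 52]
310 [ 68  71  86 108 119  94  72  70  84  88 142 169 161 149 133  86  64  54
  52]
312 [ 92 144 166 182 182 135  86  6
[... 177 characters left out ...]
87 162 186 190 191 190 188 162
 103]
318 [186 188 188 189 188 182 132  83  68  63  78 139 180 189 190 190 188 162
 101]
320 [185 187 188 188 189 185 147  93  69  64  70 113 174 189 190 190 188 162
 101]
322 [187 188 188 188 188 186 167 114  76  66  66  93 167 187 190 190 188 162
 102]
324 [186 187 187 187 188 187 180 130  82  67  64  80 144 181 189 189 187 162
 102]
326 [179 186 187 187 187 187 184 140  89  68  64  72 116 174 188 189 187 160
 101]
328 [111 160 182 187 188 187 185 160 109  75  66  66  97 171 188 187 182 140
  85]
330 [ 62  97 125 153 177 184 186 177 126  94  87  83  87 146 164 142 104  84
  65]
332 [ 65  67  71  80  87  96 122 125  98  84  79  77  74  76  78  73  61  54
  53]
```

View pics/w24z.png

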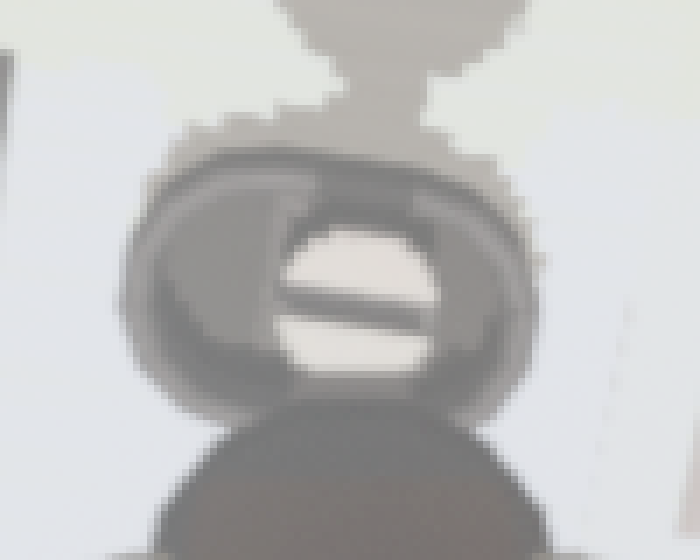

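```bash
python3 - <<'E'
from h import *
def V(y): return R0@Ro.from_euler('x',-y).as_matrix()
rows(V(1.0),np.array([.545,.06,.25]))
E
```

```text
shift cm [ -5.1  -19.86   1.  ] turn deg [42.4 17.2 -3.8]
```

```bash

python3 -m pendant '[[[-1,-0.6,0,3,1.2,-0.3,1],[-2.5,-2.4,0.1,9,3.6,-0.8,1],[-4,-5.5,0.3,15,6,-1.3,1],[-5,-9,0.5,21,8.5,-1.9,1],[-5.1,-12.5,0.6,27,11,-2.4,1],[-5.1,-16,0.8,33,13.4,-3,1],[-5.1,-18.5,0.9,38,15.5,-3.4,1],[-5.1,-19.9,1,42.4,17.2,-3.8,1]]]'
python3 - <<'E'
from h import *
def V(y): return R0@Ro.from_euler('x',-y).as_matrix()
print(st()['joint_pos'].round(2))
rows(V(0.454),np.array([.591,-.222,.235]))
rows(V(0.454),np.array([.59,-.205,.240]))
E
```

```text
t: 19.18
ee_pos: [0.5462, 0.0544, 0.2495]
tool_rot: [-1.862, 1.568, -2.443]
wrist_force: [0.5, 0.1, -1.6]
gripper_width: 0.0236
[ 0.13  0.47 -0.4   1.69  0.21  1.02  0.64]
shift cm [  1.49 -20.64  18.92] turn deg [30.7 -0.   0.2]
shift cm [  0.99 -19.28  17.9 ] turn deg [30.7 -0.   0.2]
```

```bash

python3 -m pendant '[[[0,-1.5,1.4,4,0,0,1],[0,-4.4,4,9,0,0,1],[0,-7.3,6.6,14,0,0,1],[0,-10.2,9.3,19,0,0,1],[0,-13.1,12,24,0,0,1],[0.3,-16,14.6,28,0,0,1],[0.5,-18.5,16.9,31,0,0,1],[0.5,-20,18.3,31,0,0,1]]]'
python3 -m pendant '[[[0,-0.5,0.5,0,0,0,1],[0,-0.5,0.5,0,0,0,1],[0,-0.5,0.5,0,0,0,1],[0,-0.5,0.5,0,0,0,1]]]'
python3 - <<'E'
from h import *
def V(y): return R0@Ro.from_euler('x',-y).as_matrix()
s=look("w25",np.array([.591,-.222,.07]),z=(165,245,270,370),f=7)
rows(V(0.454),np.array([.5909,-.2219,.235]))
E
```

```text
t: 19.85
ee_pos: [0.5902, -0.213, 0.2434]
tool_rot: [-1.093, 1.567, -2.212]
wrist_force: [-0.3, 0.2, -1.1]
gripper_width: 0.0236
t: 20.18
ee_pos: [0.5893, -0.2109, 0.2449]
tool_rot: [2.839, 1.568, 1.732]
wrist_force: [0.1, 0.8, -1.0]
gripper_width: 0.0241
tcp [ 0.58925032 -0.2108687   0.24487411] t 20.1833 w 0.0240908495412774 F tool [ 1.04  0.42 -0.7 ] T [ 0.012 -0.019  0.105]
P rel tip mm [86.24538241 -3.54220525 11.75649874] blade angle 0.46139311970543306
tip px [320.43790564 220.08982906] P px [316.7271118  205.87021561]
shift cm [ 1.   -0.35  1.05] turn deg [ 0.6 -0.1 -0. ]
```

View pics/w25z.png

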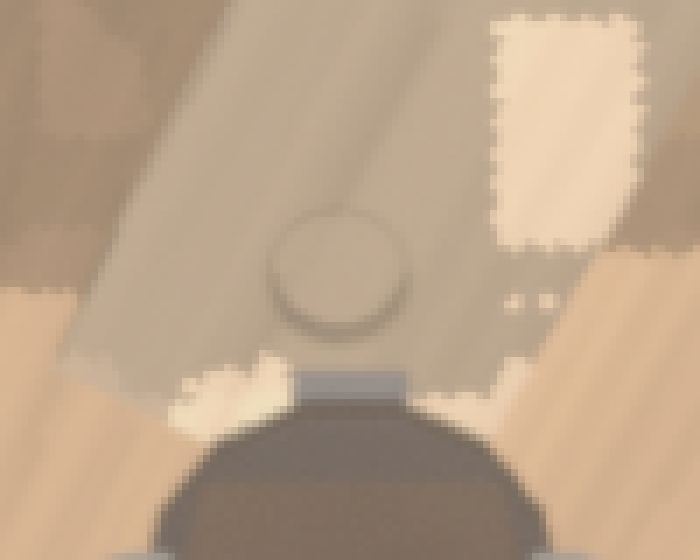

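```bash
python3 - <<'E'
from h import *
s=dict(st());v=np.load("w25.npy");s['ee_pos'],s['tool_rot']=v[:3],v[3:]
C=cam("wrist",s);R,p=tool(s);P=onplane(C,(317.9,203.8),.07);print(P,(R.T@(P-p)-TIP)*1000)
R,p=tool();print(p,(R.T@(P-p)-TIP)*1000)
def V(y): return R0@Ro.from_euler('x',-y).as_matrix()
rows(V(0.454),P+[0,0,.03])
E
```

```text
[ 0.59109689 -0.21962392  0.07      ] [86.25120992 -2.3931777   9.67447321]
[ 0.58935229 -0.21093762  0.24501133] [86.39256359 -2.44999118  9.4917124 ]
shift cm [14.5  -0.24  0.88] turn deg [ 0.6 -0.1 -0. ]
```

```bash

python3 -m pendant '[[[0.3,-0.1,0.4,0,0,0,1],[1,-0.24,0.8,0,0,0,1],[2.5,-0.24,0.95,0,0,0,1],[4.5,-0.24,0.95,0,0,0,1],[6,-0.24,0.95,0,0,0,1],[6.8,-0.24,0.95,0,0,0,1],[7,-0.24,0.95,0,0,0,1],[7,-0.24,0.95,0,0,0,1]]]'
python3 - <<'E'
from h import *
def V(y): return R0@Ro.from_euler('x',-y).as_matrix()
P=np.array([.591,-.2196,.07])
s=look("w26",P,z=(165,245,270,370),f=7)
rows(V(0.454),np.array([.591,-.2205,.1006]))
E
```

```text
t: 20.9
ee_pos: [0.5909, -0.2235, 0.1741]
tool_rot: [-2.444, 1.569, 2.728]
wrist_force: [0.1, -0.9, -0.6]
gripper_width: 0.0235
tcp [ 0.59090446 -0.2235372   0.17412923] t 20.9 w 0.023487632423288128 F tool [ 0.59 -0.34  0.81] T [ 0.044 -0.023  0.071]
P rel tip mm [15.53172827  1.95211267 -2.74353357] blade angle 0.457747515372296
tip px [320.4347694  220.09051766] P px [322.97101207 210.72787225]
shift cm [ 7.44  0.1  -0.3 ] turn deg [ 0.3 -0.  -0. ]
```

View pics/w26z.png

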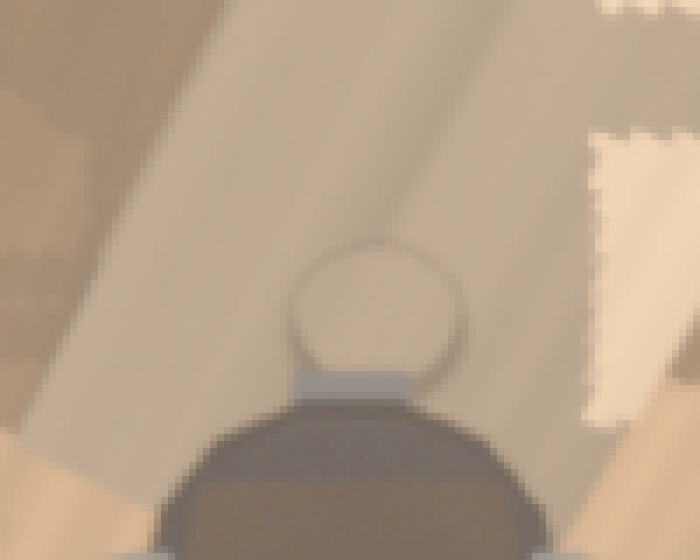

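```bash

python3 -m pendant '[[[0.3,0.2,-0.27,0,0,0,1],[0.8,0.2,-0.27,0,0,0,1],[2,0.2,-0.27,0,0,0,1],[3.5,0.2,-0.27,0,0,0,1],[5,0.2,-0.27,0,0,0,1],[6.3,0.2,-0.27,0,0,0,1],[7,0.2,-0.27,0,0,0,1],[7.2,0.2,-0.27,0,0,0,1]]]'
python3 - <<'E'
from h import *
s=look("w27",np.array([.591,-.2196,.07]),z=(165,275,270,370),f=5)
im=manip.capture("side");cv2.imwrite("pics/s27.png",im[170:300,330:470,::-1].repeat(4,0).repeat(4,1))
E
```

```text
t: 21.62
ee_pos: [0.591, -0.2199, 0.1015]
tool_rot: [-2.42, 1.568, 2.752]
wrist_force: [-0.6, 0.2, -1.7]
gripper_width: 0.0237
tcp [ 0.59095994 -0.21992079  0.1015331 ] t 21.6167 w 0.023671047071319336 F tool [ 1.67 -0.46 -0.46] T [-0.    -0.009  0.113]
P rel tip mm [-57.06678825   0.23773861   0.39789165] blade angle 0.4579881973702001
tip px [320.43275203 220.08884147] P px [320.95095029 250.4598327 ]
```

View pics/s27.png

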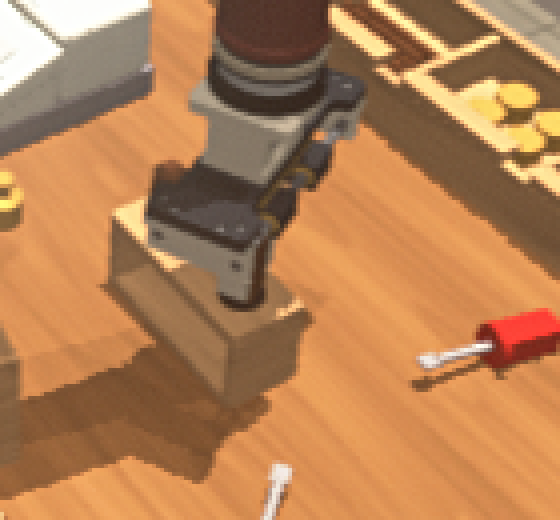

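```bash

python3 -m pendant '[[[0.05,0,0,0,0,0,1],[0.1,0,0,0,0,0,1],[0.1,0,0,0,0,0,1]]]'
python3 -m pendant '[[[0,0,0,0,0,0,0.5],[0,0,0,0,0,0,0],[0,0,0,0,0,0,0],[0,0,0,0,0,0,0],[0,0,0,0,0,0,0],[0,0,0,0,0,0,0],[0,0,0,0,0,0,0],[0,0,0,0,0,0,0]]]'
python3 -m pendant '[[[0,0,0,0,0,0,0],[0,0,0,0,0,0,0],[0,0,0,0,0,0,0],[0,0,0,0,0,0,0]]]'
python3 - <<'E'
from h import *
s=look("w28",np.array([.591,-.2196,.07]),z=(165,275,270,370),f=5)
E
```

```text
t: 21.97
ee_pos: [0.592, -0.2205, 0.1025]
tool_rot: [0.945, 1.57, -0.167]
wrist_force: [-0.8, -0.9, -1.1]
gripper_width: 0.024
t: 22.63
ee_pos: [0.5916, -0.2203, 0.1017]
tool_rot: [-2.57, 1.57, 2.602]
wrist_force: [0.1, -0.1, 0.9]
gripper_width: 0.073
t: 22.97
ee_pos: [0.5916, -0.2203, 0.1018]
tool_rot: [-2.605, 1.57, 2.567]
wrist_force: [0.2, 0.3, 0.3]
gripper_width: 0.0924
tcp [ 0.59158982 -0.22027048  0.10175014] t 22.9667 w 0.09239780023412748 F tool [-0.25  0.36 -0.18] T [-0.041 -0.025  0.015]
P rel tip mm [-56.84924786  -0.21953982  -0.24286266] blade angle 0.45743989528017037
tip px [320.43380848 220.08987871] P px [320.1354052  249.24682459]
```

View pics/w28.png

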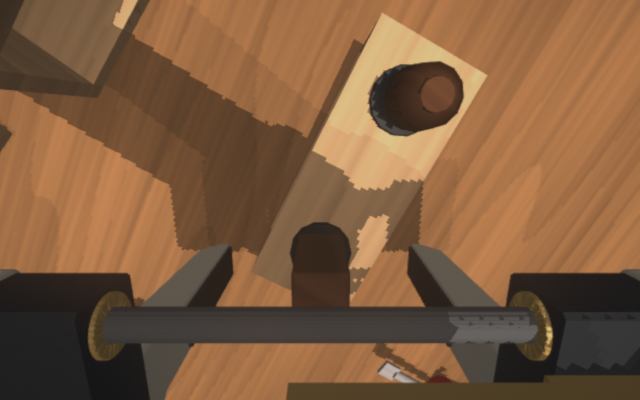

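Released, handle centred between the open fingers. Rise straight up, then check.

```bash

python3 -m pendant '[[[-1,0,0,0,0,0,0],[-3,0,0,0,0,0,0],[-6,0,0,0,0,0,0],[-9,0,0,0,0,0,0],[-11.5,0,0,0,0,0,0],[-13,0,0,0,0,0,0],[-13.7,0,0,0,0,0,0],[-13.7,0,0,0,0,0,0]]]'
python3 -m pendant '[[[0,0,-3.5,0,0,0,0],[0,0,-7,0,0,0,0],[0,0,-10.5,0,0,0,0],[0,0,-14,0,0,0,0],[0,0,-16,0,0,0,0],[0,0,-16,0,0,0,0]]]'
python3 - <<'E'
from h import *
s=st();print(s['t'],s['ee_pos'])
for n in ("scene","side","wrist"):
    im=manip.capture(n)[:,:,::-1]; cv2.imwrite(f"pics/{n}30.png",im)
    for q in ("driver_mid","weight","jar","label_a"):
        print(n,q,[(round(x['p'],2),round(x['at'][0]*640),round(x['at'][1]*400)) for x in manip.recognise(n,q)])
a=cv2.imread("pics/scene30.png")[160:380,180:480];b=cv2.imread("pics/side30.png")[120:300,220:450]
cv2.imwrite("pics/scene30z.png",cv2.resize(a,None,fx=2.6,fy=2.6,interpolation=cv2.INTER_CUBIC))
cv2.imwrite("pics/side30z.png",cv2.resize(b,None,fx=3.2,fy=3.2,interpolation=cv2.INTER_CUBIC))
E
```

```text
t: 23.68
ee_pos: [0.5926, -0.2206, 0.2412]
tool_rot: [0.823, 1.567, -0.289]
wrist_force: [0.5, 0.1, 0.0]
gripper_width: 0.0927
t: 24.18
ee_pos: [0.5179, -0.071, 0.2379]
tool_rot: [-2.684, 1.565, 2.496]
wrist_force: [1.2, 0.7, -0.0]
gripper_width: 0.0932
24.1833 [ 0.51789686 -0.07104833  0.23793063]
scene driver_mid [(0.95, 173, 356), (0.86, 259, 310), (0.6, 276, 393)]
scene weight [(0.78, 319, 254), (0.57, 161, 296)]
scene jar [(0.88, 412, 163)]
scene label_a [(0.92, 340, 170), (0.73, 161, 297), (0.53, 392, 225)]
side driver_mid [(0.75, 392, 240), (0.75, 392, 311), (0.71, 455, 257)]
side weight [(0.6, 391, 239), (0.44, 335, 219)]
side jar [(0.91, 272, 147)]
side label_a [(0.55, 236, 187)]
wrist driver_mid [(0.82, 199, 372), (0.72, 319, 362), (0.5, 525, 58)]
wrist weight [(0.67, 367, 126), (0.27, 466, 10)]
wrist jar []
wrist label_a [(0.58, 119, 267)]
```

View pics/scene30z.png

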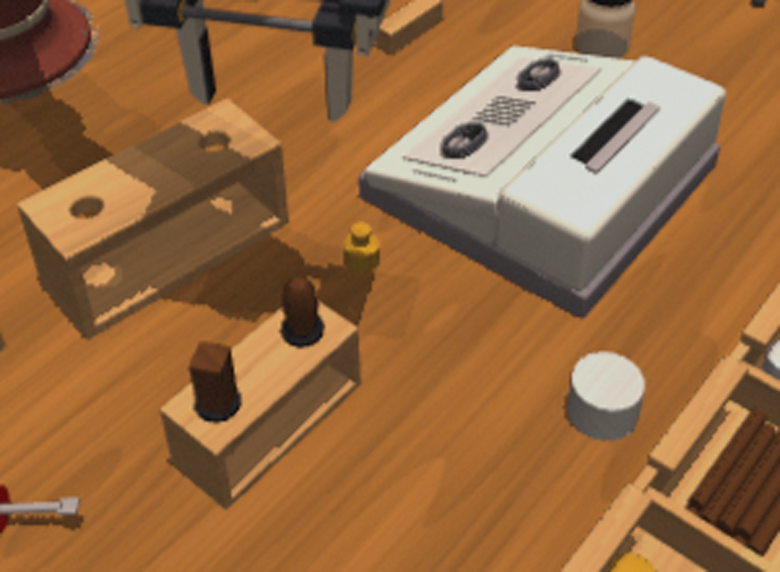

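View pics/side30z.png

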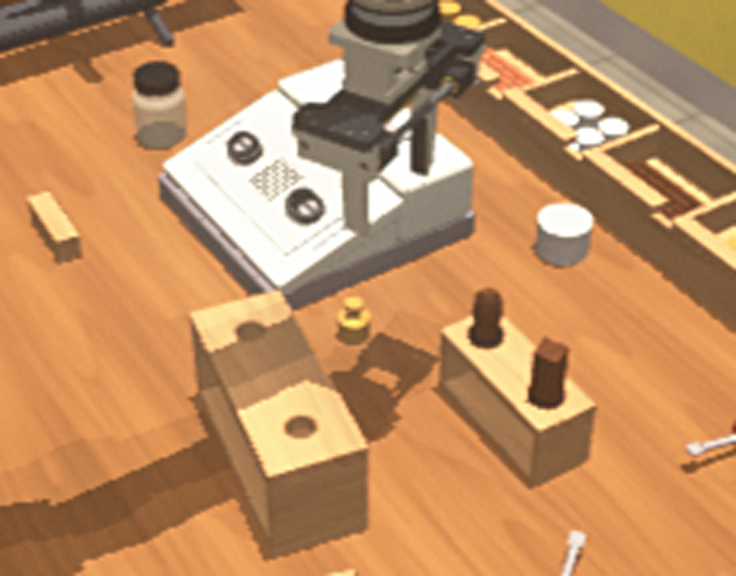

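View pics/wrist30.png

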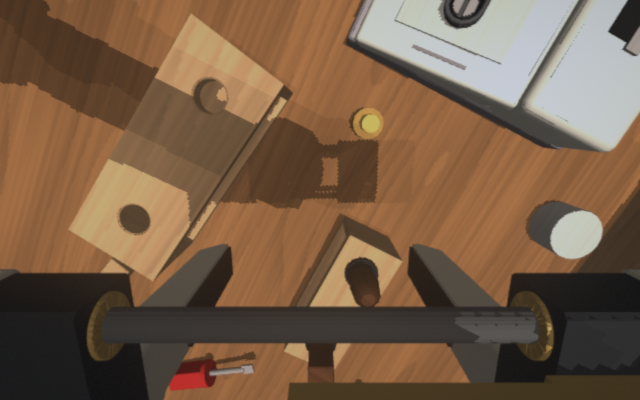

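```bash

python3 -m pendant '[[[0,0,0,0,0,0,0],[0,0,0,0,0,0,0],[0,0,0,0,0,0,0]]]'
python3 - <<'E'
from h import *
print(manip.job_done())
E
```

```text
t: 25.18
ee_pos: [0.5207, -0.0769, 0.2389]
tool_rot: [-2.607, 1.57, 2.565]
wrist_force: [0.2, -0.1, -0.4]
gripper_width: 0.0929
the job is handed in; nothing more can be done
None
```

Both fasteners are unlocked and the screwdriver is back upright in its hole. I handed the job in at about 25 s, well inside the 67 s limit.

- **Fasteners:** I did the till's −y one first, then the +y one, turning each anticlockwise past the blade's play until the turning torque rose at the stop. After lifting out, wrist pictures put both slots at about 1.57 rad, straight across the slope. My hand-picked edges on the −y slot gave 1.59–1.62; I went by the finer pixel profile.
- **Forces:** The wrist force never read above about 3 N at any check. The forces fit only the blade touching the till.
- **Return:** I let go about 1 mm above the original grasp height. The last pictures show the screwdriver upright beside the awl, and the arm was clear of everything when I handed in.
- **Bystanders:** The weight, awl, jar and label blocks look to be where they started. I did not measure this precisely.
- **Red look-alikes:** The two red screwdrivers stood on their tips in the first pictures and were lying down by the time the arm neared the stand. The wrist force showed no contact before that, so I believe they fell on their own.
- **Refused call:** One movement command with incomplete rows was refused whole and moved nothing.

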